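# Turn the sample tray round and load it into the analyser

## Robot

A 6-joint arm with a two-finger parallel gripper is mounted at the origin on a cart in front of the work surface, level with it; the furniture and walls round the work are solid. World frame = base frame: x ahead of the robot, y to its left, z up, the work surface at z = 0. Lengths are in m, angles in rad, forces in N, time in s.
With the tool pointing down it reaches from about 0.375 to 0.9 m from the base axis. Payload 3.1 kg.
Tool frame: the origin (TCP) lies at the very end of the fingers, on their centre line; the grasp point (between the pads) lies manip.pinch_z behind it (manip.pinch_z is the distance from the TCP to the grasp point, in m); z points along the fingers, y is the direction in which the jaws open and shut (so a half turn about z gives the same grasp; the last joint's range is limited). The gripper opens to 85 mm and grips with 20 to 120 N. Pads are 22 mm wide; open, the fingers measure 114 mm over their backs; the gripper's body (76 mm by 85 mm) begins 54 mm behind the grasp point. The pads swing forward as they close: fully open they stand 13 mm farther back than shut.
Start: joints at [-1.337, 0.527, 1.433, -0, 1.181, -0.178], TCP at [0.25, -0.573, 0.231] pointing down, gripper open.
Joint ranges: [-3.08, 3.08], [-0.75, 2.2], [0.22, 2.44], [-1.43, 4.57], [0, 2.65], [-2.85, 2.85]. Speed limits (rad/s): [2.79, 2.79, 3.14, 3.14, 3.14, 3.14].

## Interface

Orientations are given as a unit quaternion [x, y, z, w].
In Python, from plant import manip gives the robot as it stands.
- The arm moves only by the tool arm_command, never from a script. Its argument "series" is text: rows parted by semicolons, each of 7 numbers parted by spaces: the turn, a rotation vector about the tool's x, y, z in rad, then the shift along the tool's x, y, z in m, then the finger opening in m, from 0 to 0.0854. In form: wx wy wz tx ty tz gripper; .... A call has 1 to 20 rows; each row is the pose to reach, as a shift and turn from the pose commanded when the call began, along the tool's axes at that moment; what a row does not reach only later rows make up. A row lasts 1/12 s, in which the tool goes at most 41.7 mm and 7.16 degrees, less where a joint would pass 70% of its speed; a pose out of reach is approached as far as the arm can. A call with a gripper value outside its range is refused whole. The fingers move at their own pace and stop on an object; the grip force is fixed at half the most. Time passes only in rows, so rows that repeat a pose let the fingers close. It gives the time, the measured TCP pose, the force and the opening at its end, in the units of the state.
- manip.read_state(): the state, without advancing time (a new reading comes with each control period).
- manip.grab_frame(name): name is "scene" or "top" or "wrist"; returns (picture, depth): 400x640x3 uint8, red, green, blue; 400x640 float32, m along the optical axis (not along the pixel's ray), 0 where there is no reading.
- manip.camera_info(name): a dict with "fx", "fy", "cx", "cy" (pixels), "dist" ([k1, k2, p1, p2, k3] as OpenCV has them; the pictures are not rectified), "rvec" (rotation vector, rad) and "tvec" (3), from world to camera coordinates, as OpenCV has them; the wrist camera has in their place "hand_eye" (4x4, takes a point from camera to tool coordinates, whose origin is the TCP and whose axes are the flange's). Camera axes: x right, y down, z forward; pixel columns grow to the right and rows downward; lengths in m; the calibration is good to about 2 mm. A picture is of the moment at which its call begins: read the wrist's pose just before it. camera_info takes no time and is no camera call.
- manip.close_job(): hands the job in, once; it reports no verdict.
Trained networks look in the newest picture that a camera, given by its name, has taken for a name from the list of things; names that differ only in an ending like _2 or _b are one class to them, and where a whole thing is asked for, a point or a joint stands for the part that bears it (a point fixed in the world has none). Each returns a list of dicts, best first, with "p" (0 to 1); they miss things now and then, are a little off and sometimes report something else, mostly with a low value. They report only what shows in the picture. A call takes as long as a camera call. They do not tell look-alikes from the thing itself.
- manip.trace(camera, thing): "region" (400x640 bool, what is visible of it) and "rect" ([left, top, right, bottom] in pixels, round what is visible of it).
- manip.spot_point(camera, thing): "uv" ([column, row] in pixels: a listed point, or the origin of a listed thing).
The state is a dict: "time_s": time; "joint_pos": joint angles; "dq": joint speeds; "tau": joint torques, N m; "position": TCP position; "tcp_rot": TCP orientation; "contact_force": force on the tool from outside, world axes, zero at the start; "moment": the same for the moment, N m; "grip_width": opening from 0.0 (shut) to 1.0 (fully open).
Only numpy, scipy, OpenCV 4.12 (cv2) and the standard library are available. Lean on these libraries where they do the work, as an engineer would, in place of code of your own. Each camera call takes 0.05 s, during which the arm holds its last target.

## Task

The loaded sample tray lies wrong way round in front of the analyser. Turn it end for end, set it between the guide rails with its orange, cut-corner end first, then slide it gently into the mouth under the hood until it is fully home and the side catch has clicked into its notch. Let go, and leave the jar, the bottle and the beaker beside the work where they stand.

Things in the scene. Friction and masses are not known exactly. Their poses are not given: they have to be found in the camera images.
- analyser: White bench analyser, fixed. Origin: on the worktop, below the middle of the mouth, in the plane of the front face. Its x axis points level into the mouth, y left seen from the robot, z up. Housing: x 0 to 172 mm, y -75 to +75, 190 mm high. Mouth: 80 mm wide, open up to 86 mm above the worktop. A grey deck, 10 mm thick, 150 mm wide, runs from x -100 to the back.
- mouth (a point): Middle of the mouth on top of the deck (10 mm above the worktop), in the plane of the front face; axes as the analyser's. The tray slides on the deck between two steel guide rails that stand 16 mm above it, 63 mm apart inside (tray 60 mm) from 45 mm before the mouth inwards.
- rail_entry (a point): Middle of the deck's front edge on its top, 100 mm before the mouth; axes as the analyser's. From here the rails narrow from about 90 mm apart to 63 mm over 55 mm, so that they lead the tray in.
- back_stop (a point): Middle of the rigid back stop's face, 160.5 mm inside the front face, 18 mm above the deck; hidden under the hood. The nose comes to rest against it.
- key (a point): Front face of the orange key block in the right rear corner of the channel, 18 mm long, reaching from the right rail to 21.5 mm from the middle. Only the tray's cut corner clears it: the other end stops about 18 mm short.
- hood (a point): Middle of the lower front edge of the black display bezel, which stands 12 mm out of the front face from 115 to 185 mm above the worktop. A hand pushing the tray home must lean back towards the robot over the last 40 mm (25 to 45 degrees from vertical, fingers pointing forward and down) to clear it.
- catch (a joint): Steel roller, 24 mm across, on a spring in the left side of the channel, 45 mm inside the front face. Reads 0 sprung out, grows (m) as the tray's side pushes it in: about 0.003 to 0.005 while the tray rides past, back to 0 when it has dropped into the tray's notch. With it rubbing, the tray needs a push of about 5 to 20 N.
- grip (a point): Gripping point of the loose tray: on its black upright carrying plate (14 mm thick across y, 36 mm long along x), mid-length, 60 mm above the tray's underside; plate top at 76 mm. Tray axes: x to the nose, y across, z up. Tray 160 x 60 mm, blue walls 36 mm high, 0.3 to 0.55 kg, with two fixed jars 48 mm across, 47 mm before and behind, tops at 62 mm.
- nose (a point): Middle of the outer face of the tray's nose, the orange end with its right corner (y negative) cut away 20 by 10 mm; 18 mm above the underside, 80 mm ahead of the grip. At the start it points towards the robot within about 0.45 rad. Axes as the tray's.
- tail (a point): Middle of the outer face of the tray's tail, a flat black end plate 36 mm high, 60 mm wide; 18 mm above the underside, 80 mm behind the grip. Its x axis points into the tray, to the nose. Fully home it is flush with the analyser's front face.
- notch (a point): Notch for the catch in the tray's left side wall (y positive), 23 mm long, 35 mm behind the grip, 14 mm above the underside.
- jar_mid (a point): Middle of a loose blue-lidded sample jar, 48 mm across, 72 mm high; leave alone.
- bottle_mid (a point): Middle of a loose brown reagent bottle with black cap, 49 mm across, 105 mm high; leave alone.
- beaker_mid (a point): Middle of a loose clear beaker, 53 mm across, 71 mm high; leave alone.
There are look-alikes about, which are no part of the job. Of the things that look like the part that bears grip, the larger one is meant.

How it is judged:
By the outcome, as a careful person would: the job done as asked, in the order asked, and still so for the second after the job is handed in, with the robot touching nothing.
It also fails if it takes over 69 s, if anything falls off the work surface, if the arm or the gripper's body presses on something with over 40 N, if the wrist force passes 120 N, or if a joint passes its speed limit or range.

## Working session

There is one attempt and no reset: what is moved stays moved. The work goes in short steps, Python scripts to look and compute and a tool call to move; the robot and the scene stay as the last step left them, time stands still between calls to the robot, and variables do not carry over. Pictures are saved under pics/ and viewed, and the job is handed in when it is done.

Besides the shell and the picture viewer there is one more tool, called after "Request:" in YAML: its name, and indented under it one key for each argument. arm_command: Moves the arm, as the interface text tells. Its arguments: {"type":"object","properties":{"series":{"type":"string"}},"required":["series"]}

```bash
mkdir -p pics; ls; cat > h.py <<'E'
import numpy as np, cv2
from plant import manip
from scipy.spatial.transform import Rotation as R
def cam(name):
    c=manip.camera_info(name); K=np.array([[c['fx'],0,c['cx']],[0,c['fy'],c['cy']],[0,0,1]],float); d=np.array(c['dist'],float)
    if 'hand_eye' in c:
        s=manip.read_state(); T=np.eye(4); T[:3,:3]=R.from_quat(s['tcp_rot']).as_matrix(); T[:3,3]=s['position']
        W=T@np.array(c['hand_eye'])
    else:
        Rm=cv2.Rodrigues(np.array(c['rvec'],float))[0]; W=np.eye(4); W[:3,:3]=Rm.T; W[:3,3]=-Rm.T@np.array(c['tvec'],float).ravel()
    return K,d,W
def ray(c,uv):
    K,d,W=c; n=cv2.undistortPoints(np.array(uv,float).reshape(-1,1,2),K,d).reshape(-1,2)
    D=np.c_[n,np.ones(len(n))]; return W[:3,3],D@W[:3,:3].T
def atz(c,uv,z):
    o,D=ray(c,uv); return o+D*((z-o[2])/D[:,2])[:,None]
def atd(c,uv,dep):
    o,D=ray(c,uv); return o+D*np.asarray(dep).reshape(-1,1)
def proj(c,P):
    K,d,W=c; V=np.linalg.inv(W); r=cv2.Rodrigues(V[:3,:3])[0]
    return cv2.projectPoints(np.array(P,float).reshape(-1,1,3),r,V[:3,3],K,d)[0].reshape(-1,2)
def save(n,im): cv2.imwrite('pics/'+n,cv2.cvtColor(im,cv2.COLOR_RGB2BGR))
E
python3 - <<'E'
from h import *
print(manip.pinch_z, manip.read_state())
for n in('scene','top'):
    im,dp=manip.grab_frame(n); save(n+'0.png',im); np.save(n+'0.npy',dp); c=cam(n); print(n,c[2][:3,3])
    for t in('analyser','grip'):
        for r in manip.trace(n,t): print(t,r['p'],r['rect'])
    for t in('mouth','rail_entry','hood','grip','nose','tail','notch'):
        for r in manip.spot_point(n,t): print(t,round(r['p'],2),np.round(r['uv'],1))
E
```

```text
pics
0.0187 {'time_s': 0.0, 'joint_pos': array([-1.33751449e+00,  5.28485886e-01,  1.43393256e+00,  1.97094196e-05,
        1.18141290e+00, -1.78490825e-01]), 'dq': array([ 5.82393761e-04,  8.10709617e-04, -7.55679081e-04,  3.05147331e-04,
       -6.33787644e-04, -3.84866014e-05]), 'tau': array([ 2.31044596e-04, -4.42346334e+01, -1.78022754e+01, -2.50425919e-04,
        8.55421677e-03, -1.08129927e-05]), 'position': array([ 0.25001087, -0.57201381,  0.2303119 ]), 'tcp_rot': array([ 9.78880325e-01,  2.04431053e-01, -2.15518833e-05, -1.11917827e-03]), 'contact_force': array([-0.25330293, -0.83928818, -0.21241613]), 'moment': array([-0.02083565,  0.01736709, -0.06427514]), 'grip_width': 1.0010344743738688}
scene [-0.11339842  1.15017334  1.41586577]
analyser 0.77 [276.0, 126.3, 363.8, 216.5]
grip 0.85 [253.0, 280.9, 269.6, 323.0]
grip 0.82 [311.2, 227.7, 360.5, 265.7]
mouth 0.64 [331.6 190.4]
rail_entry 0.55 [351.1 202.7]
hood 0.67 [333.2 169.6]
grip 0.88 [263.1 299. ]
grip 0.66 [337.2 238.5]
grip 0.25 [351.9 202.9]
nose 0.81 [263.5 286.6]
nose 0.75 [355.8 257. ]
nose 0.24 [333.3 168.7]
tail 0.86 [318.8 233.6]
tail 0.83 [261.8 324.8]
notch 0.84 [334.1 235.9]
notch 0.74 [250.2 309.6]
top [0.21269382 0.29138465 1.60817557]
analyser 0.66 [327.4, 125.0, 378.0, 225.3]
analyser 0.65 [434.0, 247.6, 452.1, 263.2]
grip 0.88 [182.2, 205.4, 215.6, 238.5]
grip 0.75 [280.0, 218.4, 300.3, 268.6]
mouth 0.81 [349.9 195.7]
rail_entry 0.58 [418.4 255.8]
rail_entry 0.56 [348.9 224.1]
rail_entry 0.39 [291.2 221.5]
hood 0.57 [351.7 188.1]
grip 0.93 [290.4 240.9]
grip 0.81 [195.9 219.1]
grip 0.36 [276.8 198.5]
nose 0.97 [293.7 269.1]
nose 0.71 [211.2 213.4]
tail 0.73 [184.4 229.8]
tail 0.56 [291.4 218.8]
tail 0.4 [347.5 222.6]
notch 0.76 [190.9 220.9]
notch 0.67 [301.2 231.7]
```

View pics/scene0.png

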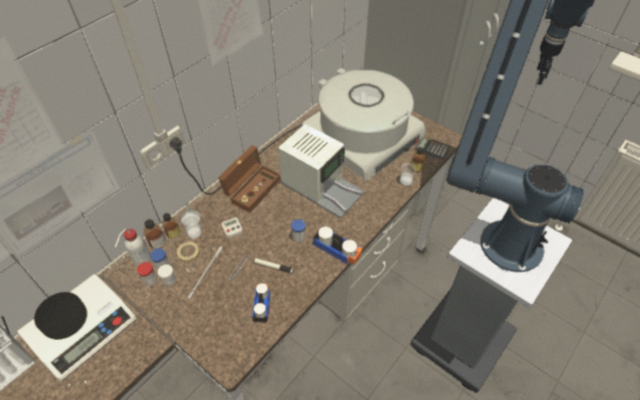

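View pics/top0.png

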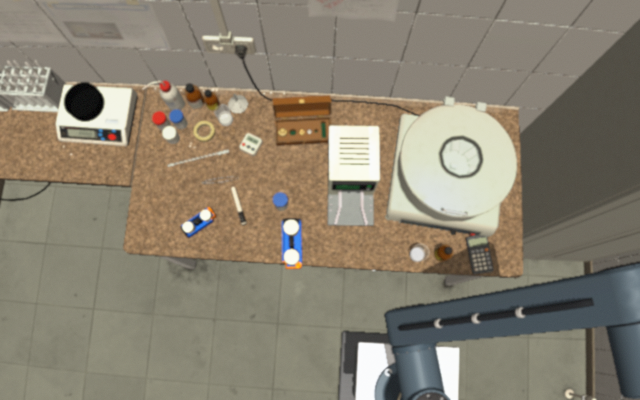

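```bash
python3 - <<'E'
from h import *
t=cam('top'); s=cam('scene')
for nm,u,z in(('grip',(290.4,240.9),.06),('nose',(293.7,269.1),.018),('tail',(291.4,218.8),.018),('mouth',(349.9,195.7),.01),('rail_entry',(348.9,224.1),.01),('hood',(351.7,188.1),.115)): print('top',nm,atz(t,u,z)[0].round(4))
for nm,u,z in(('grip',(337.2,238.5),.06),('nose',(355.8,257),.018),('tail',(318.8,233.6),.018),('mouth',(331.6,190.4),.01),('rail_entry',(351.1,202.7),.01),('hood',(333.2,169.6),.115)): print('scene',nm,atz(s,u,z)[0].round(4))
for n in('top','scene'):
    im=cv2.imread(f'pics/{n}0.png'); 
    a=im[110:300,170:470] if n=='top' else im[120:340,240:440]
    cv2.imwrite(f'pics/{n}0z.png',cv2.resize(a,None,fx=2.6,fy=2.6,interpolation=2))
    for o in('jar_mid','bottle_mid','beaker_mid'):
        manip.grab_frame(n) if 0 else 0
E
```

```text
top grip [0.4471 0.3913 0.06  ]
top nose [0.3639 0.377  0.018 ]
top tail [0.5257 0.3961 0.018 ]
top mouth [0.6164 0.2107 0.01  ]
top rail_entry [0.5215 0.2093 0.01  ]
top hood [0.6144 0.2117 0.115 ]
scene grip [0.4451 0.3913 0.06  ]
scene nose [0.3697 0.3861 0.018 ]
scene tail [0.5228 0.392  0.018 ]
scene mouth [0.6144 0.21   0.01  ]
scene rail_entry [0.5246 0.2099 0.01  ]
scene hood [0.6157 0.2027 0.115 ]
```

View pics/scene0z.png

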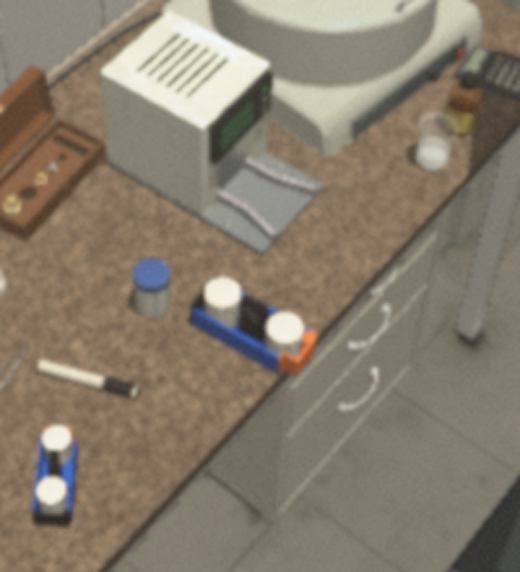

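View pics/top0z.png

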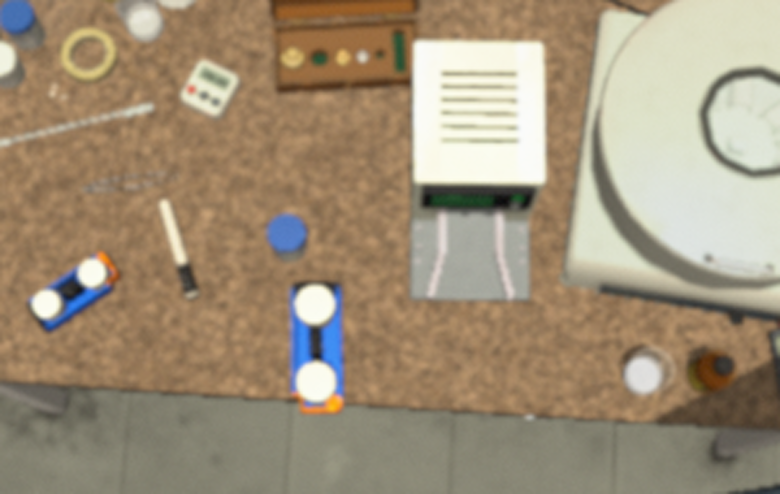

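```bash
python3 - <<'E'
from h import *
t=cam('top'); dp=np.load('top0.npy')
def P(u): 
    return atd(t,[u],[dp[int(u[1]),int(u[0])]])[0].round(3)
for u in((280,200),(418,254),(445,252),(460,155),(400,215),(354,150),(291,228),(291,257),(482,250),(330,400),(200,220)): print(u,P(u))
# points for tool frame
s=manip.read_state(); M=R.from_quat(s['tcp_rot']).as_matrix(); print(M.round(3))
print(manip.camera_info('wrist'))
print('pos err',s['position'])
tg=np.array([0.44,0.38,0.30]); print(M.T@(tg-s['position']))
E
```

```text
(280, 200) [0.574 0.433 0.069]
(418, 254) [ 0.436 -0.016  0.021]
(445, 252) [ 0.436 -0.084  0.097]
(460, 155) [ 0.711 -0.099  0.21 ]
(400, 215) [0.551 0.052 0.06 ]
(354, 150) [0.712 0.214 0.19 ]
(291, 228) [0.487 0.392 0.067]
(291, 257) [0.397 0.386 0.06 ]
(482, 250) [ 0.462 -0.226  0.017]Traceback (most recent call last):
  File "<stdin>", line 5, in <module>
  File "<stdin>", line 4, in P
IndexError: index 400 is out of bounds for axis 0 with size 400
```

```bash
python3 - <<'E'
from h import *
s=manip.read_state(); M=R.from_quat(s['tcp_rot']).as_matrix(); print(M.round(3))
c=manip.camera_info('wrist');print(c, s['position'])
tg=np.array([0.44,0.37,0.30]); print(M.T@(tg-s['position']))
# desired tool: y along tray width(world y), x ?
E
```

```text
[[ 0.916  0.4    0.   ]
 [ 0.4   -0.916 -0.   ]
 [ 0.     0.    -1.   ]]
{'fx': 293.2589109822823, 'fy': 293.2589109822823, 'cx': 320.8119442191367, 'cy': 197.67834356049352, 'dist': array([-0.03136044,  0.        ,  0.        ,  0.        ,  0.        ]), 'hand_eye': array([[-2.22727024e-04, -9.53638593e-01, -3.00954122e-01,
         7.72409903e-02],
       [ 9.99999886e-01, -8.56246712e-05, -4.68749213e-04,
        -5.17290298e-04],
       [ 4.21248243e-04, -3.00954192e-01,  9.53638504e-01,
        -1.43765702e-01],
       [ 0.00000000e+00,  0.00000000e+00,  0.00000000e+00,
         1.00000000e+00]])} [ 0.25018854 -0.57272675  0.2313288 ]
[ 0.55125262 -0.78795759 -0.06871125]
```

```bash
cat >> h.py <<'E'
def rel(tgt,Mt=None,ref=None):
    "row numbers (from measured pose) for target position, target rot matrix"
    s=manip.read_state(); M=R.from_quat(s['tcp_rot']).as_matrix() if ref is None else ref[1]; p=s['position'] if ref is None else ref[0]
    w=R.from_matrix(M.T@Mt).as_rotvec() if Mt is not None else np.zeros(3)
    return w.round(4),(M.T@(np.array(tgt)-p)).round(4)
def down(yaw): # tool x yaw, z down
    c,s=np.cos(yaw),np.sin(yaw); return np.array([[c,s,0],[s,-c,0],[0,0,-1.]])
E
python3 - <<'E'
from h import *
print(rel([.42,-.22,.35],down(.2)));print(rel([.43,.33,.33],down(.05)))
E
```

```text
(array([ 1.000e-04, -0.000e+00,  2.118e-01]), array([ 0.2968, -0.2553, -0.1187]))
(array([ 1.000e-04, -0.000e+00,  3.618e-01]), array([ 0.5261, -0.7553, -0.0987]))
```

Request:
arm_command:
  series: "0 0 0.21 0.297 -0.255 -0.119 0.085; 0 0 0.21 0.297 -0.255 -0.119 0.085; 0 0 0.21 0.297 -0.255 -0.119 0.085; 0 0 0.21 0.297 -0.255 -0.119 0.085; 0 0 0.21 0.297 -0.255 -0.119 0.085; 0 0 0.21 0.297 -0.255 -0.119 0.085; 0 0 0.21 0.297 -0.255 -0.119 0.085; 0 0 0.21 0.297 -0.255 -0.119 0.085; 0 0 0.21 0.297 -0.255 -0.119 0.085; 0 0 0.36 0.526 -0.755 -0.099 0.085; 0 0 0.36 0.526 -0.755 -0.099 0.085; 0 0 0.36 0.526 -0.755 -0.099 0.085; 0 0 0.36 0.526 -0.755 -0.099 0.085; 0 0 0.36 0.526 -0.755 -0.099 0.085; 0 0 0.36 0.526 -0.755 -0.099 0.085; 0 0 0.36 0.526 -0.755 -0.099 0.085; 0 0 0.36 0.526 -0.755 -0.099 0.085; 0 0 0.36 0.526 -0.755 -0.099 0.085; 0 0 0.36 0.526 -0.755 -0.099 0.085; 0 0 0.36 0.526 -0.755 -0.099 0.085"

```text
time_s: 2.67
position: [0.4245, 0.208, 0.3328]
tcp_rot: [1.0, 0.026, 0.001, -0.0]
contact_force: [0.7, -0.4, 0.4]
grip_width: 0.996
```

```bash
python3 - <<'E'
from h import *
print(rel([.43,.33,.33],down(.05)))
E
```

```text
(array([ 0.    , -0.001 ,  0.0021]), array([ 0.0118, -0.1215,  0.0028]))
```

Request:
arm_command:
  series: "0 0 0 0.01 -0.12 0.003 0.085; 0 0 0 0.01 -0.12 0.003 0.085; 0 0 0 0.01 -0.12 0.003 0.085; 0 0 0 0.01 -0.12 0.003 0.085; 0 0 0 0.01 -0.12 0.003 0.085"

```text
time_s: 3.08
position: [0.4282, 0.3279, 0.3291]
tcp_rot: [1.0, 0.028, -0.0, 0.0]
contact_force: [-1.0, -1.0, 0.2]
grip_width: 0.992
```

```bash
python3 - <<'E'
from h import *
s=manip.read_state(); print(s['position'],s['dq'].round(3),s['joint_pos'].round(3))
c=cam('wrist'); im,dp=manip.grab_frame('wrist'); save('w1.png',im); np.save('w1.npy',dp); np.save('w1W.npy',c[2])
Z=dict(mouth=.01,rail_entry=.01,hood=.115,grip=.06,nose=.018,tail=.018,notch=.014)
for t in Z:
    for r in manip.spot_point('wrist',t):
        u=r['uv']; d=dp[int(u[1]),int(u[0])]
        print(t,round(r['p'],2),np.round(u,1),atz(c,[u],Z[t])[0].round(4),'depth',atd(c,[u],[d])[0].round(3))
E
```

```text
[0.42816412 0.32789737 0.32906802] [-0.051 -0.023  0.037 -0.013  0.008 -0.005] [ 0.446  0.307  1.518 -0.     1.317  1.962]
mouth 0.83 [411.8  27.2] [0.6187 0.2102 0.01  ] depth [0.618 0.211 0.012]
rail_entry 0.72 [407.8 102.8] [0.5163 0.2019 0.01  ] depth [ 0.517  0.199 -0.   ]
hood 0.57 [436.7  12.8] [0.6088 0.2129 0.115 ] depth [0.606 0.216 0.125]
grip 0.86 [ 62.5 101. ] [0.4942 0.6876 0.06  ] depth [0.494 0.693 0.053]
grip 0.66 [278.2 144.5] [0.4494 0.3894 0.06  ] depth [0.452 0.387 0.077]
grip 0.63 [409.6  28.4] [0.6049 0.2261 0.06  ] depth [0.617 0.214 0.012]
grip 0.61 [542.6 162.1] [0.4466 0.0079 0.06  ] depth [0.447 0.008 0.06 ]
nose 0.71 [107.6  78. ] [0.5284 0.6481 0.018 ] depth [0.529 0.652 0.012]
nose 0.67 [284.1 191.6] [0.3685 0.3847 0.018 ] depth [0.383 0.379 0.065]
tail 0.88 [ 57.5 123.6] [0.459  0.7385 0.018 ] depth [0.462 0.714 0.045]
tail 0.85 [274.3  88. ] [0.5256 0.4021 0.018 ] depth [0.526 0.405 0.   ]
tail 0.5 [543.8 165.3] [ 0.4356 -0.0287  0.018 ] depth [0.443 0.008 0.064]
notch 0.94 [296.2 121.5] [0.4794 0.3689 0.014 ] depth [0.481 0.367 0.037]
notch 0.64 [60.2 99.6] [0.4949 0.7304 0.014 ] depth [0.496 0.696 0.054]
```

View pics/w1.png

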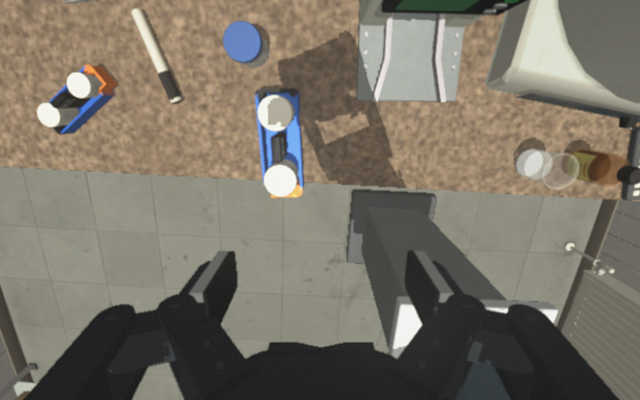

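```bash
cat > ortho.py <<'E'
from h import *
import sys
def ortho(im,c,x0,x1,y0,y1,z,res=.0005):
    xs=np.arange(x1,x0,-res); ys=np.arange(y1,y0,-res)   # rows: x descending, cols y descending
    X,Y=np.meshgrid(xs,ys,indexing='ij'); P=np.stack([X,Y,np.full_like(X,z)],-1).reshape(-1,3)
    uv=proj(c,P).astype(np.float32).reshape(X.shape+(2,))
    return cv2.remap(im,uv[...,0],uv[...,1],cv2.INTER_CUBIC)
E
python3 - <<'E'
from ortho import *
im=cv2.imread('pics/w1.png'); K,d,_=cam('wrist'); c=(K,d,np.load('w1W.npy'))
a=ortho(im,c,.34,.56,.32,.46,.076); b=ortho(im,c,.34,.56,.32,.46,.036); e=ortho(im,c,.50,.64,.12,.30,.026)
o=np.zeros((440,580,3),np.uint8); o[:,:280]=a; o[:,300:580]=b
for k in range(0,440,40): cv2.putText(o,'%.2f'%(.56-k*.0005),(280,k+5),0,.3,(255,255,255),1)
cv2.imwrite('pics/o1.png',o); cv2.imwrite('pics/o2.png',cv2.resize(e,None,fx=2,fy=2))
dp=np.load('w1.npy'); v,u=np.mgrid[0:400,0:640]; P=atd(c,np.c_[u.ravel(),v.ravel()],dp.ravel())
def box(x0,x1,y0,y1,z0,z1): return P[(P[:,0]>x0)&(P[:,0]<x1)&(P[:,1]>y0)&(P[:,1]<y1)&(P[:,2]>z0)&(P[:,2]<z1)]
pl=box(.42,.48,.36,.42,.068,.09); print('plate',len(pl),pl.mean(0),pl.min(0),pl.max(0))
for x0,x1 in((.46,.53),(.36,.43)):
    j=box(x0,x1,.34,.44,.057,.068); print('lid',len(j),j.mean(0),np.median(j,0),j.min(0),j.max(0))
for y0,y1 in((.12,.21),(.21,.30)):
  for x in np.arange(.515,.62,.01):
    q=box(x,x+.01,y0,y1,.019,.035); 
    if len(q): print('rail',round(x+.005,3),len(q),q[:,1].mean().round(4),q[:,1].min().round(4),q[:,1].max().round(4),q[:,2].max().round(4))
q=box(.53,.61,.19,.23,-.02,.03); print('deck',q.mean(0)); q=box(.45,.5,.25,.33,-.02,.03); print('table',q.mean(0),q.std(0))
E
```

```text
Traceback (most recent call last):
ValueError: could not broadcast input array from shape (441,280,3) into shape (440,280,3)
```

```bash
cat > m1.py <<'E'
from ortho import *
im=cv2.imread('pics/w1.png'); K,d,_=cam('wrist'); c=(K,d,np.load('w1W.npy'))
a=ortho(im,c,.34,.56,.32,.46,.076)[:440,:280]; b=ortho(im,c,.34,.56,.32,.46,.036)[:440,:280]; e=ortho(im,c,.50,.64,.12,.30,.026)
o=np.zeros((440,580,3),np.uint8); o[:,:280]=a; o[:,300:580]=b
for k in range(0,440,40): cv2.putText(o,'%.2f'%(.56-k*.0005),(280,k+5),0,.3,(255,255,255),1)
cv2.imwrite('pics/o1.png',o); cv2.imwrite('pics/o2.png',cv2.resize(e,None,fx=2,fy=2))
dp=np.load('w1.npy'); v,u=np.mgrid[0:400,0:640]; P=atd(c,np.c_[u.ravel(),v.ravel()],dp.ravel())
def box(x0,x1,y0,y1,z0,z1): return P[(P[:,0]>x0)&(P[:,0]<x1)&(P[:,1]>y0)&(P[:,1]<y1)&(P[:,2]>z0)&(P[:,2]<z1)]
pl=box(.42,.48,.36,.42,.068,.09); print('plate',len(pl),pl.mean(0),pl.min(0),pl.max(0))
for x0,x1 in((.46,.53),(.36,.43)):
    j=box(x0,x1,.34,.44,.057,.068); print('lid',len(j),j.mean(0),np.median(j,0),j.min(0),j.max(0))
for y0,y1 in((.12,.21),(.21,.30)):
  for x in np.arange(.515,.62,.01):
    q=box(x,x+.01,y0,y1,.019,.035); 
    if len(q): print('rail',round(x+.005,3),len(q),q[:,1].mean().round(4),q[:,1].min().round(4),q[:,1].max().round(4),q[:,2].max().round(4))
q=box(.53,.61,.19,.23,-.02,.03); print('deck',q.mean(0)); q=box(.45,.5,.25,.33,-.02,.03); print('table',q.mean(0),q.std(0))
E
python3 m1.py
```

```text
plate 289 [0.44637582 0.39050008 0.07616363] [0.42715073 0.38267658 0.06804917] [0.46358675 0.39868506 0.078924  ]
lid 941 [0.49178125 0.39443767 0.06304674] [0.49208797 0.3942     0.06306932] [0.4601524  0.37235186 0.05713077] [0.51504938 0.4171536  0.06787321]
lid 827 [0.39958808 0.38647803 0.06296256] [0.39963024 0.38621626 0.06304992] [0.37624245 0.3631274  0.05769957] [0.42210482 0.41074912 0.06559553]
rail 0.52 26 0.1575 0.1524 0.1607 0.0284
rail 0.53 56 0.1593 0.153 0.1641 0.0288
rail 0.54 63 0.1622 0.1567 0.1671 0.0292
rail 0.55 58 0.1653 0.1598 0.1701 0.0284
rail 0.56 64 0.1684 0.1626 0.1731 0.029
rail 0.57 65 0.1716 0.166 0.1762 0.0292
rail 0.58 62 0.1735 0.1681 0.1772 0.0283
rail 0.59 60 0.1741 0.1685 0.1779 0.0287
rail 0.6 58 0.1747 0.1692 0.1779 0.0289
rail 0.61 60 0.1757 0.1707 0.1794 0.0289
rail 0.62 142 0.1664 0.1385 0.1801 0.0348
rail 0.52 46 0.2552 0.2501 0.2597 0.0291
rail 0.53 54 0.2535 0.248 0.2579 0.0288
rail 0.54 49 0.251 0.2462 0.2556 0.0292
rail 0.55 49 0.2493 0.2443 0.2535 0.0286
rail 0.56 54 0.247 0.2413 0.2517 0.03
rail 0.57 50 0.2452 0.2399 0.2497 0.0283
rail 0.58 57 0.2447 0.2398 0.2485 0.0288
rail 0.59 57 0.2451 0.2399 0.2488 0.0291
rail 0.6 52 0.2459 0.2408 0.2495 0.0287
rail 0.61 53 0.2465 0.2424 0.251 0.0284
rail 0.62 139 0.2629 0.2429 0.2858 0.035
deck [0.57089272 0.21005851 0.01111208]
table [4.75389569e-01 2.90046733e-01 5.95523767e-05] [0.01441929 0.02310078 0.00085872]
```

View pics/o1.png

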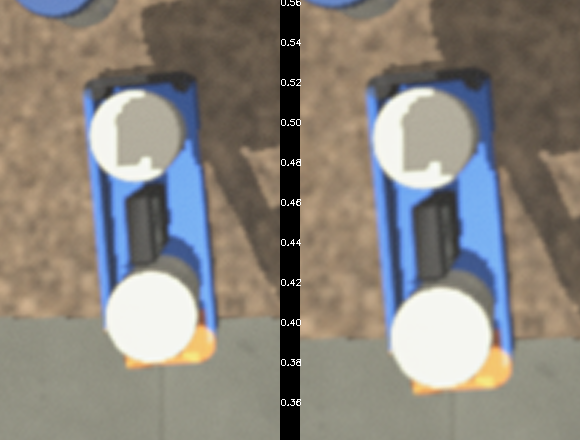

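View pics/o2.png

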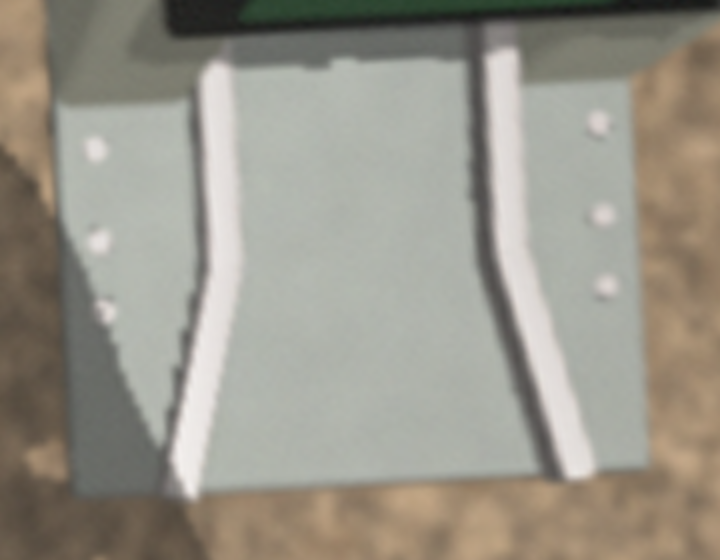

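```bash
python3 - <<'E'
from h import *
s=manip.read_state(); print(s['position'])
for z in(.15,.043,.16): print(rel([.446,.3905,z],down(.087)))
E
```

```text
[0.42898432 0.32523916 0.32972343]
(array([-0.0001, -0.0002, -0.037 ]), array([ 0.0202, -0.0643,  0.1797]))
(array([-0.0001, -0.0002, -0.037 ]), array([ 0.0202, -0.0643,  0.2867]))
(array([-0.0001, -0.0002, -0.037 ]), array([ 0.0202, -0.0643,  0.1697]))
```

Request:
arm_command:
  series: "0 0 -0.037 0.02 -0.064 0.13 0.085; 0 0 -0.037 0.02 -0.064 0.13 0.085; 0 0 -0.037 0.02 -0.064 0.13 0.085; 0 0 -0.037 0.02 -0.064 0.13 0.085; 0 0 -0.037 0.02 -0.064 0.13 0.085; 0 0 -0.037 0.02 -0.064 0.13 0.085; 0 0 -0.037 0.02 -0.064 0.13 0.085"

```text
time_s: 4.07
position: [0.4462, 0.3909, 0.2009]
tcp_rot: [0.999, 0.044, 0.001, -0.0]
contact_force: [0.2, -0.3, 0.4]
grip_width: 0.994
```

```bash
sed -i 's/w1/w2/g;s/o1/o3/g;s/o2/o4/g' m1.py; python3 - <<'E'
from h import *
for i in range(3):
    s=manip.read_state(); print(s['position'],s['dq'].round(3)); c=cam('wrist'); im,dp=manip.grab_frame('wrist')
save('w2.png',im); np.save('w2.npy',dp); np.save('w2W.npy',c[2])
print(rel([.446,.3905,.043],down(.087)))
E
python3 m1.py | grep -v rail
```

```text
[0.44620897 0.39092043 0.20092012] [-0.003 -0.026 -0.006  0.002 -0.005 -0.001]
[0.44645215 0.39104277 0.20155142] [-0.001 -0.013 -0.002  0.001 -0.001  0.   ]
[0.44652378 0.39105643 0.2017767 ] [ 0.    -0.005  0.003  0.    -0.003  0.001]
(array([-0.0016, -0.0035,  0.0011]), array([-0.001 ,  0.0008,  0.1587]))
plate 533 [0.4468568  0.39097327 0.07637821] [0.42795162 0.38259988 0.06801476] [0.46373118 0.39878543 0.07914388]
lid 1943 [0.49219197 0.39516855 0.06302569] [0.49252582 0.39508022 0.06303873] [0.46052978 0.37170719 0.05705893] [0.51561546 0.41894078 0.06759332]
lid 1502 [0.40009606 0.38683652 0.06292161] [0.40023207 0.38686065 0.06305324] [0.37507237 0.36304974 0.05702662] [0.42239519 0.41015558 0.06533437]
deck [0.57125726 0.21018686 0.01107905]
table [4.75529800e-01 2.90216571e-01 6.12252747e-05] [0.01443016 0.02307025 0.00074798]
```

View pics/o3.png

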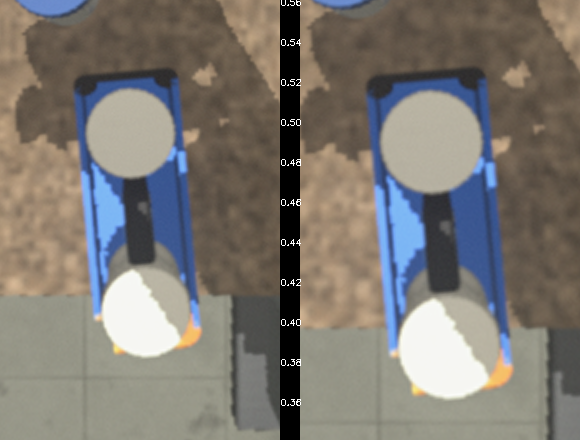

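Request:
arm_command:
  series: "0 0 0 0 0 0.04 0.085; 0 0 0 0 0 0.08 0.085; 0 0 0 0 0 0.11 0.085; 0 0 0 0 0 0.13 0.085; 0 0 0 0 0 0.145 0.085; 0 0 0 0 0 0.157 0.085; 0 0 0 0 0 0.157 0.085; 0 0 0 0 0 0.157 0.013; 0 0 0 0 0 0.157 0.010; 0 0 0 0 0 0.157 0.005; 0 0 0 0 0 0.157 0.005; 0 0 0 0 0 0.157 0.005; 0 0 0 0 0 0.157 0.005; 0 0 0 0 0 0.157 0.005; 0 0 0 0 0 0.157 0.005; 0 0 0 0 0 0.157 0.005"

```text
time_s: 5.55
position: [0.4456, 0.3911, 0.043]
tcp_rot: [0.999, 0.044, 0.0, 0.0]
contact_force: [-0.6, -2.5, 4.8]
grip_width: 0.157
```

```bash
python3 - <<'E'
from h import *
s=manip.read_state(); print(s['position'],s['contact_force'],s['grip_width'],R.from_quat(s['tcp_rot']).as_matrix().round(3))
im,dp=manip.grab_frame('wrist'); save('w3.png',im)
E
```

```text
[0.44562262 0.39108107 0.04304482] [-0.59913709 -2.54239288  4.79008445] 0.1574702248734584 [[ 0.996  0.089  0.001]
 [ 0.089 -0.996 -0.   ]
 [ 0.001  0.    -1.   ]]
```

View pics/w3.png

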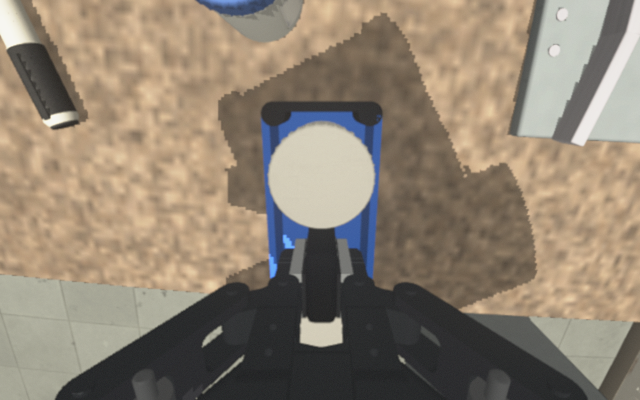

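Request:
arm_command:
  series: "0 0 0 0 0 -0.01 0.005; 0 0 0 0 0 -0.03 0.005; 0 0 0 0 0 -0.06 0.005; 0 0 0 0 0 -0.09 0.005; 0 0 0 0 0 -0.12 0.005; 0 0 -0.12 -0.002 0.007 -0.13 0.005; 0 0 -0.24 -0.004 0.015 -0.13 0.005; 0 0 -0.36 -0.006 0.022 -0.13 0.005; 0 0 -0.48 -0.008 0.03 -0.13 0.005; 0 0 -0.6 -0.01 0.037 -0.13 0.005; 0 0 -0.72 -0.012 0.045 -0.13 0.005; 0 0 -0.84 -0.014 0.052 -0.13 0.005; 0 0 -0.96 -0.016 0.06 -0.13 0.005; 0 0 -1.08 -0.018 0.067 -0.13 0.005; 0 0 -1.2 -0.02 0.075 -0.13 0.005; 0 0 -1.32 -0.022 0.082 -0.13 0.005; 0 0 -1.44 -0.024 0.089 -0.13 0.005; 0 0 -1.55 -0.024 0.089 -0.13 0.005; 0 0 -1.55 -0.024 0.089 -0.13 0.005"

```text
time_s: 7.18
position: [0.4285, 0.3, 0.1721]
tcp_rot: [0.682, 0.731, -0.001, -0.001]
contact_force: [0.2, -0.0, -3.5]
grip_width: 0.155
```

```bash
python3 - <<'E'
from h import *
s=manip.read_state(); M=R.from_quat(s['tcp_rot']).as_matrix(); print(s['joint_pos'].round(3),np.arctan2(M[1,0],M[0,0]),s['grip_width'],s['contact_force'])
im,dp=manip.grab_frame('scene'); save('s4.png',im[150:350,220:460])
# analyser frame -> world
A=np.array([.619,.211]);y=.048
def W(x): return A+x*np.array([np.cos(y),np.sin(y)])
g=W(-.165); print(g,rel([g[0],g[1],.165],down(np.pi+y)))
E
```

```text
[0.397 0.476 1.746 0.    0.922 0.327] 1.6399399768090277 0.15534335530442633 [ 0.1518494  -0.02621531 -3.48296362]
[0.45419004 0.20308304] (array([-9.0000e-04, -9.0000e-04, -1.5535e+00]), array([-0.0986,  0.019 ,  0.0072]))
```

View pics/s4.png

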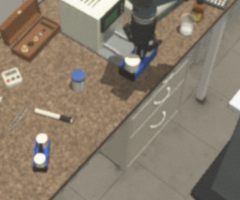

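Request:
arm_command:
  series: "0 0 -0.12 -0.008 0.002 0 0.005; 0 0 -0.24 -0.016 0.004 0 0.005; 0 0 -0.36 -0.024 0.005 0 0.005; 0 0 -0.48 -0.032 0.007 0 0.005; 0 0 -0.6 -0.04 0.008 0 0.005; 0 0 -0.72 -0.048 0.01 0 0.005; 0 0 -0.84 -0.056 0.011 0 0.005; 0 0 -0.96 -0.064 0.013 0 0.005; 0 0 -1.08 -0.072 0.014 0 0.005; 0 0 -1.2 -0.08 0.016 0 0.005; 0 0 -1.32 -0.088 0.017 0 0.005; 0 0 -1.44 -0.096 0.018 0 0.005; 0 0 -1.553 -0.0985 0.019 0 0.005; 0 0 -1.553 -0.0985 0.019 0 0.005; 0 0 -1.553 -0.0985 0.019 0 0.005"

```text
time_s: 8.48
position: [0.455, 0.2036, 0.1724]
tcp_rot: [-0.023, 1.0, 0.0, -0.0]
contact_force: [-0.5, 0.2, -3.8]
grip_width: 0.155
```

```bash
python3 - <<'E'
from h import *
s=manip.read_state(); M=R.from_quat(s['tcp_rot']).as_matrix(); print(s['joint_pos'].round(3),s['position'],np.arctan2(M[1,0],M[0,0]),s['grip_width'],s['contact_force'])
for n in('scene','top','wrist'):
    im,dp=manip.grab_frame(n); save(n+'5.png',im);np.save(n+'5.npy',dp)
c=cam('wrist');np.save('w5W.npy',c[2])
im=cv2.imread('pics/top5.png')[150:300,270:430]; cv2.imwrite('pics/top5z.png',cv2.resize(im,None,fx=4,fy=4,interpolation=2))
im=cv2.imread('pics/scene5.png')[150:280,260:420]; cv2.imwrite('pics/scene5z.png',cv2.resize(im,None,fx=4,fy=4,interpolation=2))
E
```

```text
[ 0.196  0.446  1.806  0.     0.889 -1.42 ] [0.45497584 0.20361676 0.17240716] -3.0964096043966105 0.15544331192197264 [-0.54262855  0.1684809  -3.78367948]
```

View pics/top5z.png

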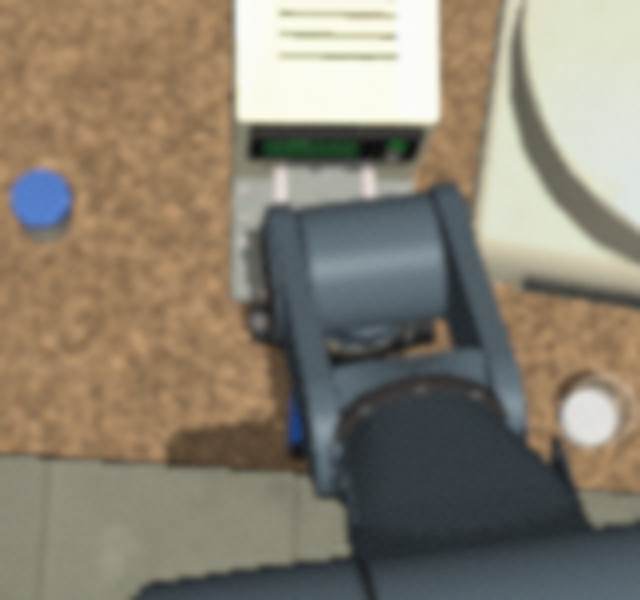

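View pics/scene5z.png

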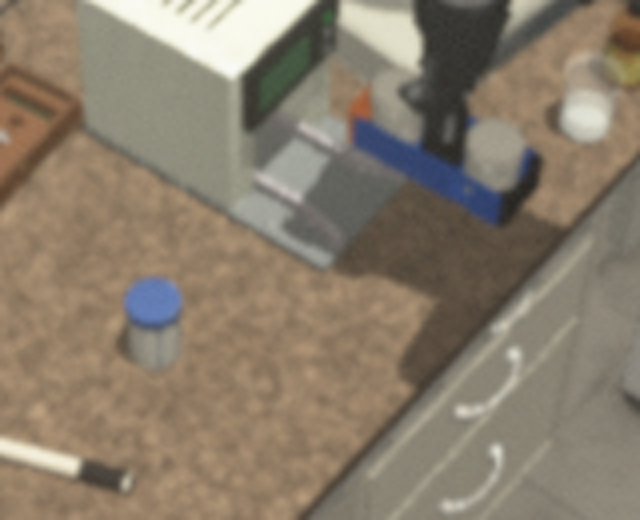

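View pics/wrist5.png

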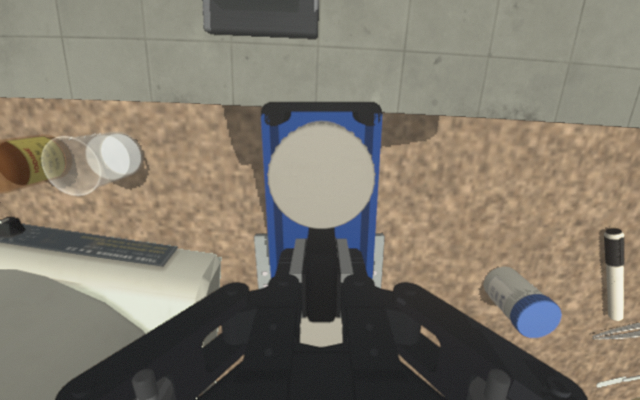

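Request:
arm_command:
  series: "0 0 0 0 0 0.03 0.005; 0 0 0 0 0 0.06 0.005; 0 0 0 0 0 0.085 0.005; 0 0 0 0 0 0.1 0.005; 0 0 0 0 0 0.11 0.005; 0 0 0 0 0 0.116 0.005; 0 0 0 0 0 0.116 0.005; 0 0 0 -0.005 0 0.116 0.005; 0 0 0 -0.01 0 0.116 0.005; 0 0 0 -0.015 0 0.116 0.005; 0 0 0 -0.02 0 0.116 0.005; 0 0 0 -0.025 0 0.116 0.005; 0 0 0 -0.03 0 0.116 0.005; 0 0 0 -0.03 0 0.116 0.005"

```text
time_s: 9.8
position: [0.4871, 0.2051, 0.0569]
tcp_rot: [-0.025, 1.0, 0.0, 0.002]
contact_force: [-0.9, -0.0, -4.3]
grip_width: 0.149
```

```bash
python3 - <<'E'
from h import *
s=manip.read_state(); M=R.from_quat(s['tcp_rot']).as_matrix(); print(s['position'],np.arctan2(M[1,0],M[0,0]),s['moment'],s['contact_force'])
im,dp=manip.grab_frame('wrist'); save('w6.png',im)
im,dp=manip.grab_frame('scene'); im=cv2.cvtColor(im,cv2.COLOR_RGB2BGR)[150:280,260:420]; cv2.imwrite('pics/scene6z.png',cv2.resize(im,None,fx=4,fy=4,interpolation=2))
E
```

```text
[0.48714147 0.20508125 0.0568726 ] -3.091803485116933 [ 0.01359498 -0.0548143   0.04141943] [-0.87675031 -0.01127329 -4.32505382]
```

View pics/scene6z.png

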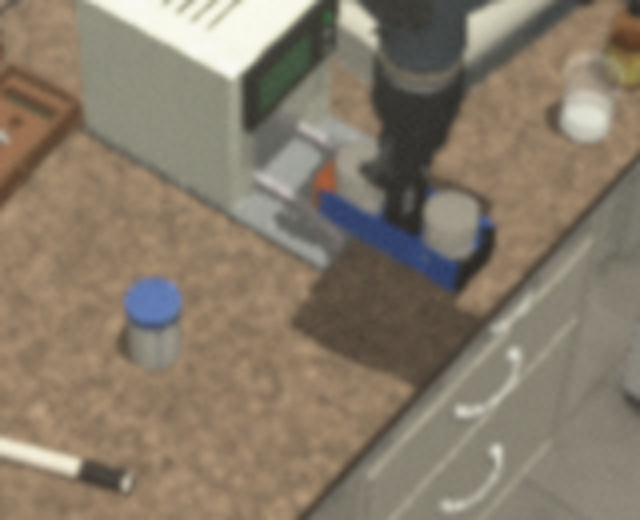

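View pics/w6.png

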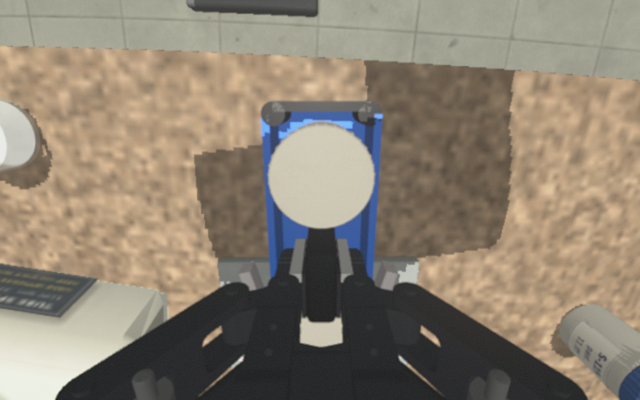

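Request:
arm_command:
  series: "0 0 0 -0.004 0 0 0.005; 0 0 0 -0.008 0 0 0.005; 0 0 0 -0.012 0 0 0.005; 0 0 0 -0.016 0 0 0.005; 0 0 0 -0.02 0 0 0.005; 0 0 0 -0.024 0 0 0.005; 0 0 0 -0.028 0 0 0.005; 0 0 0 -0.032 0 0 0.005; 0 0 0 -0.035 0 0 0.005; 0 0 0 -0.035 0 0 0.005"

```text
time_s: 10.73
position: [0.5206, 0.2063, 0.0563]
tcp_rot: [-0.025, 1.0, -0.0, 0.0]
contact_force: [-0.9, -3.5, -5.3]
grip_width: 0.154
```

Request:
arm_command:
  series: "0 0 0 -0.004 -0.001 0 0.005; 0 0 0 -0.008 -0.001 0 0.005; 0 0 0 -0.012 -0.001 0 0.005; 0 0 0 -0.016 -0.001 0 0.005; 0 0 0 -0.02 -0.001 0 0.005; 0 0 0 -0.024 -0.001 0 0.005; 0 0 0 -0.028 -0.001 0 0.005; 0 0 0 -0.032 -0.001 0.001 0.005; 0 0 0 -0.036 -0.001 0.002 0.005; 0 0 0 -0.036 -0.001 0.003 0.005; 0 0 0 -0.036 -0.001 0.003 0.005"

```text
time_s: 11.65
position: [0.5563, 0.2076, 0.0532]
tcp_rot: [-0.025, 1.0, 0.0, 0.0]
contact_force: [-0.1, -0.3, -4.0]
grip_width: 0.156
```

```bash
python3 - <<'E'
from h import *
s=manip.read_state(); M=R.from_quat(s['tcp_rot']).as_matrix(); print(s['joint_pos'].round(3),s['position'],np.arctan2(M[1,0],M[0,0]),s['moment'],s['contact_force'])
im,dp=manip.grab_frame('wrist'); save('w7.png',im)
im,dp=manip.grab_frame('scene'); im=cv2.cvtColor(im,cv2.COLOR_RGB2BGR)[150:280,260:420]; cv2.imwrite('pics/scene7z.png',cv2.resize(im,None,fx=4,fy=4,interpolation=2))
E
```

```text
[ 0.169  0.733  1.641  0.     0.767 -1.452] [0.55625716 0.20763724 0.05324258] -3.0916136665180356 [-0.01225956  0.04070545  0.00089877] [-0.12352124 -0.27987136 -4.03095411]
```

View pics/scene7z.png

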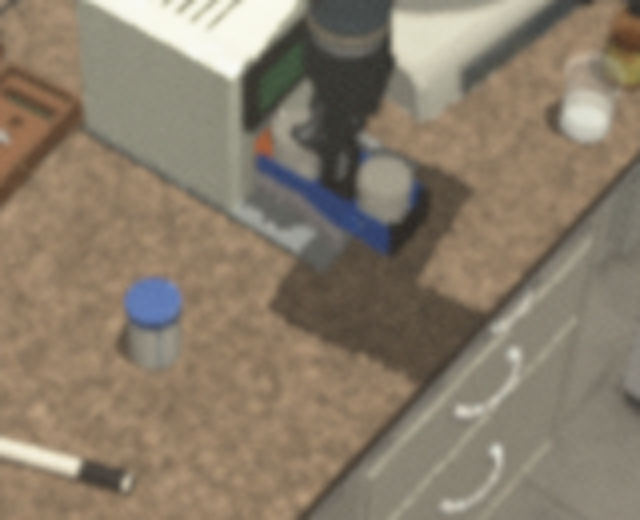

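View pics/w7.png

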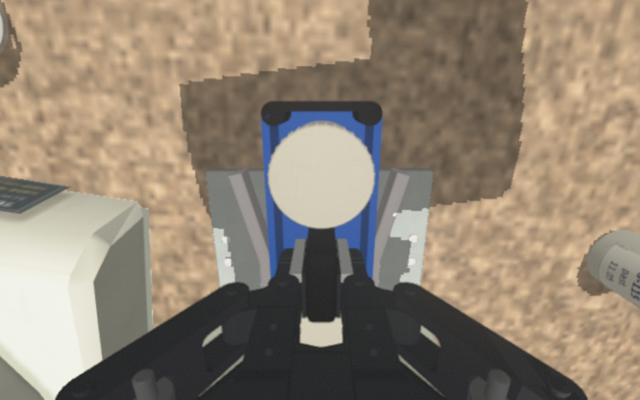

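Request:
arm_command:
  series: "0 0 0 0 0 0.001 0.005; 0 0 0 0 0 0.002 0.005; 0 0 0 0 0 0.002 0.03; 0 0 0 0 0 0.002 0.06; 0 0 0 0 0 0.002 0.06; 0 0 0 0 0 0.002 0.06; 0 0 0 0 0 -0.005 0.06; 0 0 0 0 0 -0.025 0.06; 0 0 0 0 0 -0.05 0.06; 0 0 0 0 0 -0.075 0.06; 0 0 0 0.03 0 -0.09 0.03; 0 -0.1 0 0.06 0 -0.09 0; 0 -0.2 0 0.09 0 -0.09 0; 0 -0.3 0 0.11 0 -0.09 0; 0 -0.35 0 0.11 0 -0.09 0; 0 -0.35 0 0.11 0 -0.09 0"

```text
time_s: 13.08
position: [0.4403, 0.2014, 0.1429]
tcp_rot: [-0.026, 0.985, 0.004, 0.171]
contact_force: [-0.1, -0.3, -0.2]
grip_width: -0.003
```

```bash
python3 - <<'E'
from h import *
s=manip.read_state(); M=R.from_quat(s['tcp_rot']).as_matrix(); print(s['joint_pos'].round(3),s['position'],M.round(3),s['grip_width'],s['contact_force'])
c=cam('wrist');im,dp=manip.grab_frame('wrist'); save('w8.png',im); np.save('w8.npy',dp); np.save('w8W.npy',c[2])
im,dp=manip.grab_frame('scene'); np.save('scene8.npy',dp); im=cv2.cvtColor(im,cv2.COLOR_RGB2BGR)[130:280,260:420]; cv2.imwrite('pics/scene8z.png',cv2.resize(im,None,fx=4,fy=4,interpolation=2))
E
```

```text
[ 0.237  0.431  2.1   -0.233  0.279 -1.172] [0.44029807 0.2013588  0.14285583] [[-0.94  -0.052  0.337]
 [-0.05   0.999  0.016]
 [-0.338 -0.002 -0.941]] -0.0025561728231345312 [-0.06154189 -0.27636393 -0.23653479]
```

View pics/scene8z.png

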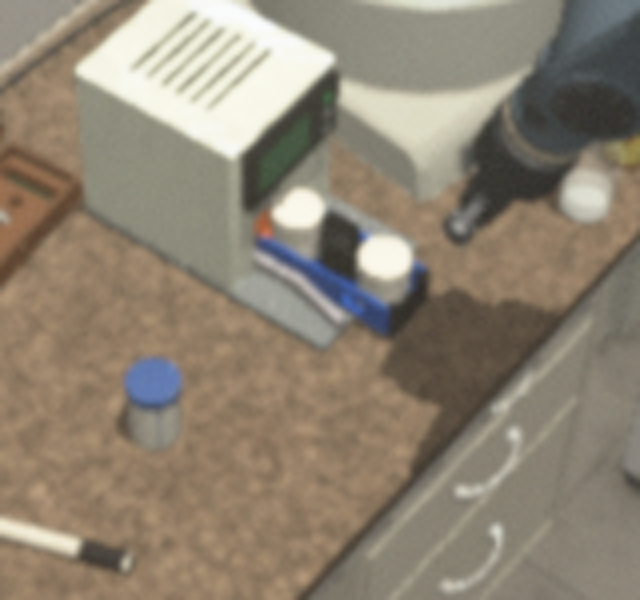

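View pics/w8.png

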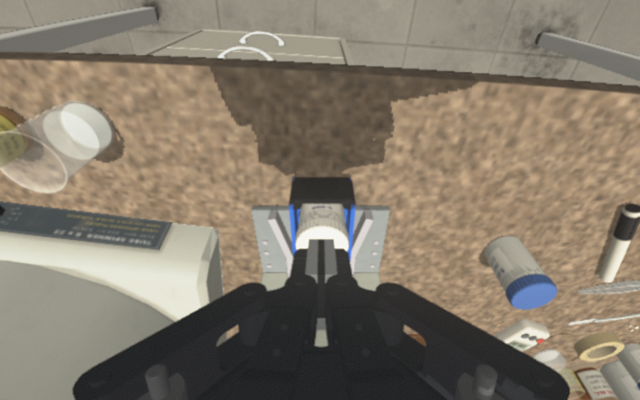

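```bash
cat > kin.py <<'E'
from h import *
from scipy.optimize import least_squares
D=[([-1.3375,.5285,1.4339],[.2500,-.5724,.2308],[0,0,-1]),([.446,.307,1.518],[.42816,.3279,.3291],[0,0,-1]),([.397,.476,1.746],[.4285,.3,.1721],[0,0,-1]),
([.196,.446,1.806],[.45497,.20362,.1724],[0,0,-1]),([.169,.733,1.641],[.55625,.20764,.05324],[0,0,-1]),([.237,.431,2.1],[.4403,.20136,.14286],[.337,.016,-.941])]
def wc(p,q):
    h,L1,L2,c,e,L3,d=p; s=q[1]+q[2]; rho=c+L1*np.sin(q[1])+L2*np.sin(s)+e*np.cos(s); z=h+L1*np.cos(q[1])+L2*np.cos(s)-e*np.sin(s)
    return np.array([rho*np.cos(q[0])-d*np.sin(q[0]),rho*np.sin(q[0])+d*np.cos(q[0]),z])
def f(p):
    r=[]
    for q,t,z in D: r+=list(wc(p,q)+p[5]*np.array(z)-t)
    return np.r_[r,1e-3*p[3],1e-3*p[4]]
r=least_squares(f,[.1,.42,.4,0,0,.25,.11]); p=r.x
def ik(t,z,guess=(.2,.7,1.7)):
    w=np.array(t)-p[5]*np.array(z); g=least_squares(lambda q: wc(p,q)-w,guess); q=g.x
    a=np.array([np.cos(q[0])*np.sin(q[1]+q[2]),np.sin(q[0])*np.sin(q[1]+q[2]),np.cos(q[1]+q[2])])
    q5=np.arccos(np.clip(a@np.array(z),-1,1)); return q.round(3),q5.round(3),np.abs(g.fun).max().round(4)
if __name__=='__main__':
    print(p.round(4),np.abs(r.fun).max())
    for x,zz,L in((.455,.03,0),(.455,.03,10),(.455,.03,20),(.46,.03,30),(.5,.03,25),(.53,.03,35),(.57,.03,35),(.57,.03,40),(.61,.03,30),(.61,.03,35),(.61,.03,40)):
        th=np.radians(L); y=.211+(x-.619)*.048
        print(x,L,*ik([x,y,zz],[np.sin(th),np.sin(th)*.048,-np.cos(th)]))
E
python3 kin.py
python3 - <<'E'
from ortho import *
im=cv2.imread('pics/w8.png'); K,d,_=cam('wrist'); c=(K,d,np.load('w8W.npy'))
dp=np.load('w8.npy'); v,u=np.mgrid[0:400,0:640]; P=atd(c,np.c_[u.ravel(),v.ravel()],dp.ravel())
def box(x0,x1,y0,y1,z0,z1): return P[(P[:,0]>x0)&(P[:,0]<x1)&(P[:,1]>y0)&(P[:,1]<y1)&(P[:,2]>z0)&(P[:,2]<z1)]
q=box(.44,.52,.17,.24,.008,.044); print(len(q)); h=np.histogram(q[:,0],bins=np.arange(.46,.5,.002)); print(h[0],h[1].round(3))
t=q[(q[:,0]<.484)]; print(t.min(0),t.max(0),np.median(t,0)); print(np.polyfit(t[:,1],t[:,0],1))
for r in manip.spot_point('wrist','tail'): print(r['p'],r['uv'],atz(c,[r['uv']],.028))
E
```

```text
[ 0.275   0.5882  0.392  -0.0009  0.1136  0.2979  0.1111] 0.00034076554598588826
0.455 0 [0.195 0.707 1.893] 0.542 0.0
0.455 10 [0.212 0.695 2.015] 0.261 0.0
0.455 20 [0.234 0.718 2.133] 0.081 0.0
0.46 30 [0.256 0.785 2.233] 0.403 0.0
0.5 25 [0.224 0.744 2.087] 0.14 0.0
0.53 35 [0.231 0.809 2.123] 0.406 0.0
0.57 35 [0.214 0.807 2.031] 0.314 0.0
0.57 40 [0.222 0.845 2.078] 0.484 0.0
0.61 30 [0.193 0.79  1.886] 0.087 0.0
0.61 35 [0.2   0.812 1.938] 0.23 0.0
0.61 40 [0.207 0.843 1.985] 0.391 0.0
1615
[  0   0   0   0   0   0   0 400 748  92  17   1   1  50  44  36  28  30
  22] [0.46  0.462 0.464 0.466 0.468 0.47  0.472 0.474 0.476 0.478 0.48  0.482
 0.484 0.486 0.488 0.49  0.492 0.494 0.496 0.498]
[0.47447781 0.17486832 0.01038291] [0.48206382 0.23431101 0.04398033] [0.47650297 0.20387478 0.02878916]
[-0.05005687  0.48682388]
0.87 [319.5, 186.5] [[0.47715633 0.20250789 0.028     ]]
```

```bash
cat >> kin.py <<'E'
def fk(q):
    Rm=(R.from_euler('ZYZYZ',[q[0],q[1]+q[2],q[3],q[4],q[5]+np.pi/2])).as_matrix()
    return wc(p,q)+p[5]*Rm[:,2],Rm
def IK(t,Rm,q0):
    def g(q):
        a,M=fk(q); return np.r_[a-t,0.3*R.from_matrix(M.T@Rm).as_rotvec()]
    r=least_squares(g,q0,xtol=1e-12,ftol=1e-12); return r.x,np.abs(r.fun).max()
def tool(yaw,lean,az=None):
    "tool z leaning by lean toward azimuth az; x axis nominally at yaw"
    az=yaw if az is None else az
    ax=np.array([np.sin(az),-np.cos(az),0])*lean   # rotate down vector toward az
    return R.from_rotvec(ax).as_matrix()@down(yaw)
E
python3 - <<'E'
from kin import *
q=manip.read_state(); a,M=fk(q['joint_pos']); print(a-q['position'], (R.from_matrix(M.T)*R.from_quat(q['tcp_rot'])).magnitude())
print(tool(.048,.35)[:,2])
for x,z,L in((.45,.14,40),(.45,.06,40),(.466,.03,40),(.466,.03,35),(.5,.03,40),(.61,.03,40),(.62,.03,40)):
    y=.211+(x-.619)*.048
    s,e=IK(np.array([x,y,z]),tool(.048,np.radians(L)),[.22,.8,2.1,3.3,.4,-1.2]); print(x,z,L,s.round(3),e.round(5))
E
```

```text
Traceback (most recent call last):
  File "kin.py", line 23, in fk
    Rm=(R.from_euler('ZYZYZ',[q[0],q[1]+q[2],q[3],q[4],q[5]+np.pi/2])).as_matrix()
        ~~~~~~~~~~~~^^^^^^^^^^^^^^^^^^^^^^^^^^^^^^^^^^^^^^^^^^^^^^^^^
  File "scipy/spatial/transform/_rotation.pyx", line 1413, in scipy.spatial.transform._rotation.Rotation.from_euler
ValueError: Expected axis specification to be a non-empty string of upto 3 characters, got ZYZYZ
```

```bash
sed -i "s/Rm=(R.from_euler.*/Rm=(R.from_euler('ZYZ',[q[0],q[1]+q[2],q[3]])*R.from_euler('YZ',[q[4],q[5]+np.pi\/2])).as_matrix()/" kin.py
python3 - <<'E'
from kin import *
q=manip.read_state(); a,M=fk(q['joint_pos']); print(a-q['position'], (R.from_matrix(M.T)*R.from_quat(q['tcp_rot'])).magnitude())
print(tool(.048,.35)[:,2])
for x,z,L in((.45,.14,40),(.45,.06,40),(.466,.03,40),(.466,.03,35),(.5,.03,40),(.61,.03,40),(.62,.03,40)):
    y=.211+(x-.619)*.048
    s,e=IK(np.array([x,y,z]),tool(.048,np.radians(L)),[.22,.8,2.1,3.3,.4,-1.2]); print(x,z,L,s.round(3),e.round(5))
E
```

```text
[ 1.82285567e-04  5.77660401e-05 -8.17647045e-05] 5.091137062619779e-16
[ 0.34250287  0.01645278 -0.93937271]
0.45 0.14 40 [ 0.292  0.55   2.317  3.517  0.436 -1.726] 0.0
0.45 0.06 40 [ 0.292  0.819  2.353  3.377  0.727 -1.56 ] 0.0
0.466 0.03 40 [ 0.28   0.9    2.315  3.355  0.77  -1.547] 0.0
0.466 0.03 35 [ 0.266  0.834  2.269  3.372  0.574 -1.586] 0.0
0.5 0.03 40 [ 0.257  0.871  2.238  3.359  0.666 -1.582] 0.0
0.61 0.03 40 [ 0.207  0.843  1.985  3.411  0.391 -1.699] 0.0
0.62 0.03 40 [ 0.203  0.844  1.962  3.421  0.37  -1.712] 0.0
```

```bash
cat > plan.py <<'E'
from kin import *
def rows(p0,M0,seq,g):
    out=[]
    for t,M in seq:
        w=R.from_matrix(M0.T@M).as_rotvec(); d=M0.T@(np.array(t)-p0)
        out.append(' '.join('%g'%round(float(v),3) for v in list(w)+list(d))+' %g'%g)
    return '; '.join(out)
E
python3 - <<'E'
from plan import *
s=manip.read_state(); p0=s['position']; M0=R.from_quat(s['tcp_rot']).as_matrix(); q=s['joint_pos']
T=np.array([.455,.203,.17])
# phase 1: undo the lean (4 rows) then spin 
seq=[]
n=18
for k in range(1,n+1):
    f=k/n; lean=.35*max(0,1-k/4); yaw=np.pi+.05-min(1,f)*2.0
    # lean toward azimuth .05 regardless of yaw
    t=p0+(T-p0)*min(1,k/4); seq.append((t,tool(yaw,lean,.05)))
qq=q
for t,M in seq: 
    q2,e=IK(t,M,qq); 
    print(q2.round(2),np.abs(q2-qq).max().round(3),e.round(5)); qq=q2
print(rows(p0,M0,seq,0))
E
```

```text
[ 0.22  0.42  2.01 -0.1   0.45 -1.2 ] 0.165 0.0
[ 0.21  0.43  1.95 -0.05  0.6  -1.15] 0.153 0.0
[ 0.2   0.43  1.88 -0.02  0.74 -1.07] 0.145 0.0
[ 0.19  0.45  1.81  0.    0.88 -0.98] 0.138 0.0
[ 0.19  0.45  1.81  0.    0.88 -0.87] 0.111 0.0
[ 0.19  0.45  1.81 -0.    0.88 -0.76] 0.111 0.0
[ 0.19  0.45  1.81 -0.    0.88 -0.65] 0.111 0.0
[ 0.19  0.45  1.81 -0.    0.88 -0.54] 0.111 0.0
[ 0.19  0.45  1.81 -0.    0.88 -0.43] 0.111 0.0
[ 0.19  0.45  1.81  0.    0.88 -0.31] 0.111 0.0
[ 0.19  0.45  1.81 -0.    0.88 -0.2 ] 0.111 0.0
[ 0.19  0.45  1.81  0.    0.88 -0.09] 0.111 0.0
[ 0.19  0.45  1.81 -0.    0.88  0.02] 0.111 0.0
[ 0.19  0.45  1.81 -0.    0.88  0.13] 0.111 0.0
[ 0.19  0.45  1.81 -0.    0.88  0.24] 0.111 0.0
[0.19 0.45 1.81 0.   0.88 0.35] 0.111 0.0
[ 0.19  0.45  1.81 -0.    0.88  0.46] 0.111 0.0
[0.19 0.45 1.81 0.   0.88 0.57] 0.111 0.0
0.006 0.091 0.111 -0.004 0 -0.005 0; 0.021 0.177 0.221 -0.007 0 -0.011 0; 0.045 0.263 0.331 -0.011 0 -0.016 0; 0.079 0.347 0.44 -0.015 0 -0.022 0; 0.099 0.344 0.55 -0.015 0 -0.022 0; 0.118 0.34 0.659 -0.015 0 -0.022 0; 0.138 0.335 0.769 -0.015 0 -0.022 0; 0.158 0.329 0.879 -0.015 0 -0.022 0; 0.177 0.323 0.989 -0.015 0 -0.022 0; 0.197 0.316 1.099 -0.015 0 -0.022 0; 0.216 0.308 1.209 -0.015 0 -0.022 0; 0.236 0.299 1.318 -0.015 0 -0.022 0; 0.256 0.289 1.428 -0.015 0 -0.022 0; 0.275 0.278 1.538 -0.015 0 -0.022 0; 0.295 0.267 1.647 -0.015 0 -0.022 0; 0.314 0.254 1.757 -0.015 0 -0.022 0; 0.334 0.24 1.866 -0.015 0 -0.022 0; 0.353 0.226 1.976 -0.015 0 -0.022 0
```

Request:
arm_command:
  series: "0.006 0.091 0.111 -0.004 0 -0.005 0; 0.021 0.177 0.221 -0.007 0 -0.011 0; 0.045 0.263 0.331 -0.011 0 -0.016 0; 0.079 0.347 0.44 -0.015 0 -0.022 0; 0.099 0.344 0.55 -0.015 0 -0.022 0; 0.118 0.34 0.659 -0.015 0 -0.022 0; 0.138 0.335 0.769 -0.015 0 -0.022 0; 0.158 0.329 0.879 -0.015 0 -0.022 0; 0.177 0.323 0.989 -0.015 0 -0.022 0; 0.197 0.316 1.099 -0.015 0 -0.022 0; 0.216 0.308 1.209 -0.015 0 -0.022 0; 0.236 0.299 1.318 -0.015 0 -0.022 0; 0.256 0.289 1.428 -0.015 0 -0.022 0; 0.275 0.278 1.538 -0.015 0 -0.022 0; 0.295 0.267 1.647 -0.015 0 -0.022 0; 0.314 0.254 1.757 -0.015 0 -0.022 0; 0.334 0.24 1.866 -0.015 0 -0.022 0; 0.353 0.226 1.976 -0.015 0 -0.022 0; 0.353 0.226 1.976 -0.015 0 -0.022 0"

```text
time_s: 14.82
position: [0.4556, 0.2026, 0.1698]
tcp_rot: [0.828, 0.56, -0.0, -0.001]
contact_force: [-0.5, 0.0, -0.7]
grip_width: -0.001
```

```bash
python3 - <<'E'
from plan import *
s=manip.read_state(); p0=s['position']; M0=R.from_quat(s['tcp_rot']).as_matrix(); q=s['joint_pos']; print(p0,q.round(3),np.arctan2(M0[1,0],M0[0,0]))
print('rem yaw to .05',rel(p0,down(.05)))
# orbit plan from q_down(yaw .05)
T=np.array([.455,.203,.17])
qd,_=IK(T,down(.05),[.19,.45,1.81,0,.88,1.7]); qf,_=IK(T,tool(.05,.70),[.29,.5,2.3,3.5,.4,-1.7]); print(qd.round(3),qf.round(3))
n=24; qq=qd; Ms=[]
for k in range(1,n+1):
    f=k/n; _,M=fk(qd+(qf-qd)*f); Ms.append(M); q2,e=IK(T,M,qq); print(q2.round(2),np.abs(q2-qq).max().round(3),e.round(5), M[:,2].round(2), R.from_matrix((Ms[-2] if k>1 else down(.05)).T@M).magnitude().round(3)); qq=q2
E
```

```text
[0.4556492  0.20264364 0.16983843] [1.930e-01 4.510e-01 1.808e+00 1.000e-03 8.830e-01 5.740e-01] 1.189170739300184
rem yaw to .05 (array([-0.0012, -0.    ,  1.1392]), array([0., 0., 0.]))
[0.195 0.45  1.809 0.    0.883 1.716] [ 0.287  0.456  2.283  3.641  0.321 -1.866]Traceback (most recent call last):
  File "<stdin>", line 9, in <module>
AttributeError: 'float' object has no attribute 'round'
```

```bash
cat > p2.py <<'E'
from plan import *
s=manip.read_state(); p0=s['position']; M0=R.from_quat(s['tcp_rot']).as_matrix(); q=s['joint_pos']
T=np.array([.455,.203,.17])
qf,_=IK(T,tool(.05,.70),[.29,.5,2.3,3.5,.4,-1.7])
n=28; qq=q; seq=[]; Mp=M0
for k in range(1,n+1):
    _,M=fk(q+(qf-q)*k/n); q2,e=IK(T,M,qq); seq.append((T,M))
    print(k,q2.round(2),round(float(np.abs(q2-qq).max()),3),round(float(e),5), M[:,2].round(2), round(float(R.from_matrix(Mp.T@M).magnitude()),3)); qq=q2; Mp=M
print(rows(p0,M0,seq[:18],0))
E
python3 p2.py
```

```text
1 [0.13 0.44 1.83 0.13 0.87 0.42] 0.149 0.0 [-0.01  0.1  -1.  ] 0.099
2 [0.07 0.44 1.85 0.26 0.87 0.28] 0.146 0.0 [-0.02  0.19 -0.98] 0.096
3 [0.02 0.44 1.88 0.38 0.86 0.14] 0.142 0.0 [-0.01  0.28 -0.96] 0.092
4 [-0.04  0.45  1.91  0.5   0.86 -0.  ] 0.137 0.0 [ 0.    0.37 -0.93] 0.089
5 [-0.09  0.46  1.94  0.62  0.86 -0.13] 0.133 0.0 [ 0.02  0.44 -0.9 ] 0.086
6 [-0.14  0.47  1.98  0.74  0.86 -0.26] 0.13 0.0 [ 0.05  0.51 -0.86] 0.083
7 [-0.18  0.48  2.02  0.85  0.87 -0.39] 0.127 0.0 [ 0.09  0.57 -0.82] 0.08
8 [-0.22  0.5   2.06  0.97  0.87 -0.52] 0.126 0.0 [ 0.13  0.61 -0.78] 0.078
9 [-0.26  0.52  2.11  1.08  0.87 -0.64] 0.125 0.0 [ 0.18  0.65 -0.74] 0.076
10 [-0.29  0.54  2.15  1.2   0.88 -0.77] 0.124 0.0 [ 0.23  0.68 -0.7 ] 0.074
11 [-0.31  0.56  2.2   1.32  0.88 -0.89] 0.124 0.0 [ 0.29  0.69 -0.66] 0.072
12 [-0.33  0.59  2.25  1.45  0.89 -1.01] 0.124 0.0 [ 0.35  0.7  -0.63] 0.07
13 [-0.35  0.61  2.3   1.57  0.91 -1.13] 0.128 0.0 [ 0.4   0.69 -0.6 ] 0.069
14 [-0.35  0.64  2.35  1.7   0.93 -1.25] 0.131 0.0 [ 0.46  0.68 -0.58] 0.068
15 [-0.35  0.67  2.39  1.84  0.96 -1.36] 0.133 0.0 [
[... 919 characters left out ...]
0 [ 0.68  0.07 -0.73] 0.067
28 [ 0.29  0.46  2.28  3.64  0.32 -1.87] 0.243 0.0 [ 0.64  0.03 -0.76] 0.067
0.048 0.087 -0.006 0 -0.001 -0 0; 0.086 0.174 -0.008 0 -0.001 -0 0; 0.116 0.262 -0.006 0 -0.001 -0 0; 0.137 0.348 0.001 0 -0.001 -0 0; 0.15 0.432 0.013 0 -0.001 -0 0; 0.154 0.514 0.03 0 -0.001 -0 0; 0.151 0.591 0.051 0 -0.001 -0 0; 0.14 0.664 0.077 0 -0.001 -0 0; 0.123 0.732 0.108 0 -0.001 -0 0; 0.099 0.792 0.143 0 -0.001 -0 0; 0.071 0.846 0.182 0 -0.001 -0 0; 0.038 0.893 0.225 0 -0.001 -0 0; 0.001 0.931 0.272 0 -0.001 -0 0; -0.039 0.96 0.321 0 -0.001 -0 0; -0.08 0.982 0.373 0 -0.001 -0 0; -0.122 0.994 0.428 0 -0.001 -0 0; -0.163 0.998 0.484 0 -0.001 -0 0; -0.204 0.994 0.541 0 -0.001 -0 0
```

```bash
cat > p3.py <<'E'
from plan import *
s=manip.read_state(); p0=s['position']; M0=R.from_quat(s['tcp_rot']).as_matrix(); q=s['joint_pos']
T=np.array([.455,.203,.17])
qf,_=IK(T,tool(.05,.70),[.29,.5,2.3,3.5,.4,-1.7])
n=27; qq=q; seq=[]; Mp=M0; tp=p0
for k in range(1,n+1):
    f=k/n; qi=q+(qf-q)*f; qi[4]=np.interp(f,[0,.4,1],[q[4],.34,qf[4]]);
    g=np.interp(f,[0,.4,1],[0,.7,1]); qi[1:3]=(q+(qf-q)*g)[1:3]
    t,M=fk(qi); seq.append((t,M))
    print(k,qi.round(2),t.round(3), M[:,2].round(2), round(float(R.from_matrix(Mp.T@M).magnitude()),3),round(float(np.linalg.norm(t-tp)),3)); Mp=M; tp=t
print(rows(p0,M0,seq[:18],0))
E
python3 p3.py
```

```text
1 [0.2  0.45 1.84 0.14 0.83 0.48] [0.446 0.233 0.164] [ 0.    0.1  -0.99] 0.102 0.032
2 [0.2  0.45 1.87 0.27 0.78 0.39] [0.439 0.26  0.162] [ 0.02  0.2  -0.98] 0.095 0.028
3 [0.2  0.45 1.9  0.41 0.73 0.3 ] [0.434 0.283 0.161] [ 0.04  0.28 -0.96] 0.088 0.024
4 [0.21 0.45 1.93 0.54 0.68 0.21] [0.432 0.303 0.163] [ 0.07  0.35 -0.94] 0.082 0.02
5 [0.21 0.45 1.96 0.68 0.63 0.12] [0.432 0.318 0.165] [ 0.11  0.4  -0.91] 0.076 0.015
6 [0.21 0.45 1.99 0.81 0.58 0.03] [0.434 0.329 0.167] [ 0.16  0.44 -0.88] 0.071 0.011
7 [ 0.22  0.45  2.02  0.94  0.53 -0.06] [0.436 0.335 0.168] [ 0.2   0.47 -0.86] 0.067 0.007
8 [ 0.22  0.45  2.05  1.08  0.48 -0.15] [0.438 0.337 0.169] [ 0.25  0.47 -0.84] 0.065 0.003
9 [ 0.22  0.45  2.09  1.21  0.43 -0.24] [0.44  0.334 0.169] [ 0.3   0.47 -0.83] 0.063 0.003
10 [ 0.23  0.45  2.12  1.35  0.38 -0.33] [0.44  0.327 0.167] [ 0.34  0.45 -0.83] 0.063 0.007
11 [ 0.23  0.45  2.14  1.48  0.34 -0.42] [0.44  0.319 0.165] [ 0.38  0.43 -0.82] 0.059 0.008
12 [ 0.23  0.45  2.15  1.62  0.34 -0.51] [0.445 0.322 0.169] [ 0.4   0.44 -0.8 ] 0.051 0.007
13 [ 0.24  0.45  2.16  1.75  0
[... 1391 characters left out ...]
.02 0.006 0; 0.057 0.189 0.001 0.047 -0.037 0.008 0; 0.068 0.275 0.013 0.067 -0.05 0.008 0; 0.069 0.354 0.034 0.084 -0.059 0.007 0; 0.061 0.424 0.063 0.099 -0.065 0.005 0; 0.044 0.484 0.098 0.109 -0.068 0.003 0; 0.022 0.532 0.14 0.116 -0.068 0.001 0; -0.006 0.567 0.186 0.118 -0.066 0.001 0; -0.037 0.589 0.238 0.116 -0.063 0.001 0; -0.07 0.598 0.292 0.11 -0.06 0.003 0; -0.097 0.602 0.345 0.103 -0.058 0.005 0; -0.107 0.634 0.384 0.107 -0.055 0.001 0; -0.119 0.662 0.425 0.11 -0.05 -0.004 0; -0.134 0.687 0.467 0.111 -0.045 -0.007 0; -0.152 0.708 0.511 0.111 -0.04 -0.011 0; -0.171 0.725 0.555 0.109 -0.034 -0.014 0; -0.192 0.738 0.601 0.106 -0.028 -0.016 0; -0.215 0.746 0.648 0.101 -0.022 -0.018 0
```

Request:
arm_command:
  series: "0.034 0.096 -0.004 0.024 -0.02 0.006 0; 0.057 0.189 0.001 0.047 -0.037 0.008 0; 0.068 0.275 0.013 0.067 -0.05 0.008 0; 0.069 0.354 0.034 0.084 -0.059 0.007 0; 0.061 0.424 0.063 0.099 -0.065 0.005 0; 0.044 0.484 0.098 0.109 -0.068 0.003 0; 0.022 0.532 0.14 0.116 -0.068 0.001 0; -0.006 0.567 0.186 0.118 -0.066 0.001 0; -0.037 0.589 0.238 0.116 -0.063 0.001 0; -0.07 0.598 0.292 0.11 -0.06 0.003 0; -0.097 0.602 0.345 0.103 -0.058 0.005 0; -0.107 0.634 0.384 0.107 -0.055 0.001 0; -0.119 0.662 0.425 0.11 -0.05 -0.004 0; -0.134 0.687 0.467 0.111 -0.045 -0.007 0; -0.152 0.708 0.511 0.111 -0.04 -0.011 0; -0.171 0.725 0.555 0.109 -0.034 -0.014 0; -0.192 0.738 0.601 0.106 -0.028 -0.016 0; -0.215 0.746 0.648 0.101 -0.022 -0.018 0; -0.215 0.746 0.648 0.101 -0.022 -0.018 0"

```text
time_s: 16.4
position: [0.4718, 0.3044, 0.1878]
tcp_rot: [0.898, 0.234, 0.354, -0.115]
contact_force: [0.2, 0.3, -0.0]
grip_width: 0.003
```

```bash
cat > p4.py <<'E'
from plan import *
s=manip.read_state(); p0=s['position']; M0=R.from_quat(s['tcp_rot']).as_matrix(); q=s['joint_pos']
print(p0,q.round(3))
T=np.array([.445,.2027,.10])
qf,_=IK(T,tool(.05,.70),[.29,.5,2.3,3.5,.4,-1.7]); print(qf.round(3))
n=12; seq=[]; Mp=M0; tp=p0
for k in range(1,n+1):
    f=k/n; qi=q+(qf-q)*f; t,M=fk(qi); seq.append((t,M))
    print(k,t.round(3), M[:,2].round(2), round(float(R.from_matrix(Mp.T@M).magnitude()),3),round(float(np.linalg.norm(t-tp)),3)); Mp=M; tp=t
print(rows(p0,M0,seq,0))
E
python3 p4.py
```

```text
[0.4718105  0.3043537  0.18780001] [ 0.259  0.455  2.204  2.436  0.331 -1.061]
[ 0.295  0.689  2.354  3.42   0.605 -1.613]
1 [0.471 0.303 0.181] [ 0.59  0.37 -0.72] 0.036 0.007
2 [0.469 0.301 0.173] [ 0.59  0.36 -0.72] 0.037 0.008
3 [0.468 0.297 0.166] [ 0.6   0.34 -0.72] 0.037 0.008
4 [0.467 0.292 0.159] [ 0.61  0.33 -0.72] 0.038 0.009
5 [0.466 0.285 0.152] [ 0.62  0.3  -0.73] 0.039 0.01
6 [0.465 0.277 0.144] [ 0.63  0.28 -0.73] 0.04 0.011
7 [0.463 0.268 0.137] [ 0.63  0.25 -0.73] 0.042 0.012
8 [0.461 0.257 0.129] [ 0.64  0.21 -0.74] 0.044 0.013
9 [0.458 0.245 0.122] [ 0.64  0.17 -0.74] 0.046 0.014
10 [0.455 0.232 0.114] [ 0.65  0.13 -0.75] 0.048 0.015
11 [0.45  0.218 0.107] [ 0.65  0.08 -0.76] 0.051 0.017
12 [0.445 0.203 0.1  ] [ 0.64  0.03 -0.76] 0.053 0.018
-0.007 0.002 0.036 -0.006 0 0.004 0; -0.018 0.004 0.07 -0.013 0.002 0.008 0; -0.033 0.005 0.104 -0.02 0.005 0.011 0; -0.053 0.005 0.136 -0.027 0.01 0.013 0; -0.077 0.004 0.167 -0.035 0.015 0.016 0; -0.105 0.002 0.196 -0.044 0.022 0.017 0; -0.136 -0.001 0.223 -0.053 0.029 0.018 0; -0.172 -0.007 0.249 -0.063 0.038 0.019 0; -0.211 -0.014 0.272 -0.074 0.047 0.018 0; -0.253 -0.024 0.293 -0.086 0.057 0.016 0; -0.299 -0.036 0.312 -0.099 0.067 0.014 0; -0.347 -0.05 0.328 -0.112 0.078 0.01 0
```

Request:
arm_command:
  series: "-0.007 0.002 0.036 -0.006 0 0.004 0; -0.018 0.004 0.07 -0.013 0.002 0.008 0; -0.033 0.005 0.104 -0.02 0.005 0.011 0; -0.053 0.005 0.136 -0.027 0.01 0.013 0; -0.077 0.004 0.167 -0.035 0.015 0.016 0; -0.105 0.002 0.196 -0.044 0.022 0.017 0; -0.136 -0.001 0.223 -0.053 0.029 0.018 0; -0.172 -0.007 0.249 -0.063 0.038 0.019 0; -0.211 -0.014 0.272 -0.074 0.047 0.018 0; -0.253 -0.024 0.293 -0.086 0.057 0.016 0; -0.299 -0.036 0.312 -0.099 0.067 0.014 0; -0.347 -0.05 0.328 -0.112 0.078 0.01 0; -0.347 -0.05 0.328 -0.112 0.078 0.01 0"

```text
time_s: 17.48
position: [0.4432, 0.2026, 0.0985]
tcp_rot: [0.94, 0.024, 0.341, -0.009]
contact_force: [-1.1, 0.3, 0.6]
grip_width: -0.005
```

```bash
python3 - <<'E'
from plan import *
s=manip.read_state(); p0=s['position']; M0=R.from_quat(s['tcp_rot']).as_matrix(); q=s['joint_pos']
print(p0,q.round(3),M0.round(3),s['contact_force'])
M=tool(.05,.70)
for T in([.45,.2027,.024],[.465,.2037,.024],[.61,.2106,.024]): print(rows(p0,M0,[(T,M)],0), IK(np.array(T),M,q)[0].round(2))
c=cam('wrist');im,dp=manip.grab_frame('wrist'); save('w9.png',im)
im,dp=manip.grab_frame('scene'); im=cv2.cvtColor(im,cv2.COLOR_RGB2BGR)[130:280,260:420]; cv2.imwrite('pics/scene9z.png',cv2.resize(im,None,fx=4,fy=4,interpolation=2))
E
```

```text
[0.44324608 0.20260582 0.09852008] [ 0.295  0.692  2.355  3.417  0.604 -1.611] [[ 0.767  0.051  0.64 ]
 [ 0.04  -0.999  0.033]
 [ 0.641  0.    -0.768]] [-1.09814602  0.31799934  0.55072852]
-0.001 0.004 0.001 -0.043 0 0.062 0 [ 0.29  0.94  2.35  3.35  0.85 -1.52]
-0.001 0.004 0.001 -0.031 0 0.071 0 [ 0.28  0.92  2.32  3.35  0.79 -1.54]
-0.001 0.004 0.001 0.08 0.001 0.164 0 [ 0.21  0.86  1.99  3.4   0.41 -1.69]
```

View pics/scene9z.png

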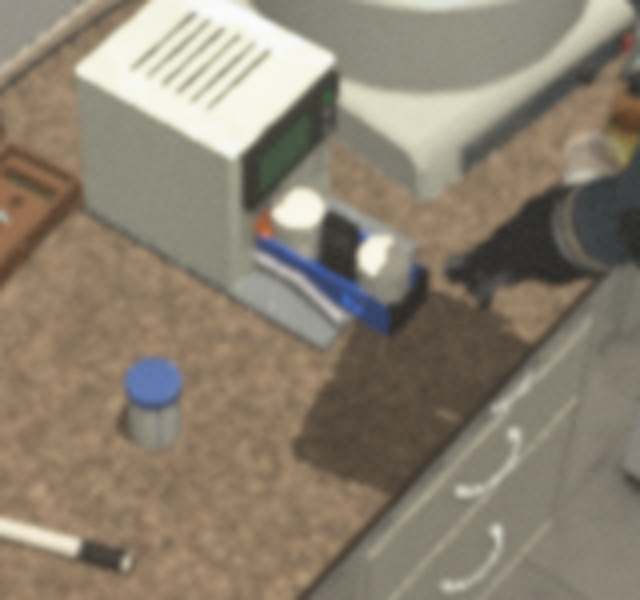

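View pics/w9.png

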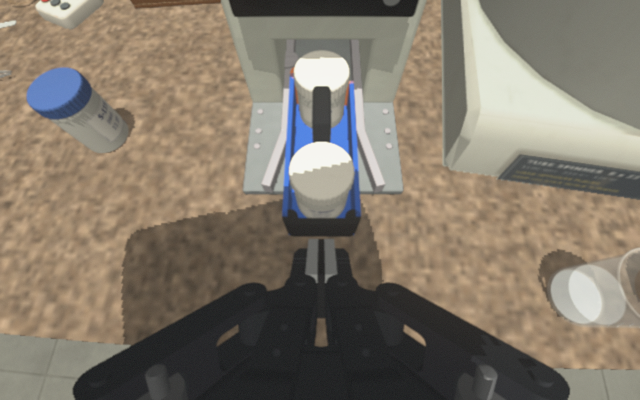

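Request:
arm_command:
  series: "0 0 0 -0.012 0 0.018 0; 0 0 0 -0.024 0 0.036 0; 0 0 0 -0.034 0 0.05 0; 0 0 0 -0.041 0 0.06 0; 0 0 0 -0.041 0 0.06 0; 0 0 0 -0.037 0 0.063 0; 0 0 0 -0.033 0 0.066 0; 0 0 0 -0.031 0 0.068 0; 0 0 0 -0.029 0 0.07 0; 0 0 0 -0.027 0 0.072 0; 0 0 0 -0.0245 0 0.074 0; 0 0 0 -0.022 0 0.076 0; 0 0 0 -0.0195 0 0.078 0; 0 0 0 -0.018 0 0.0792 0"

```text
time_s: 18.75
position: [0.4791, 0.2045, 0.0275]
tcp_rot: [0.94, 0.024, 0.341, -0.009]
contact_force: [-5.0, 0.2, 3.5]
grip_width: 0.001
```

```bash
python3 - <<'E'
from plan import *
s=manip.read_state(); print(s['position'],s['joint_pos'].round(3),s['contact_force'],s['moment'])
c=cam('wrist');im,dp=manip.grab_frame('wrist'); save('w10.png',im); np.save('w10.npy',dp); np.save('w10W.npy',c[2])
v,u=np.mgrid[0:400,0:640]; P=atd(c,np.c_[u.ravel(),v.ravel()],dp.ravel())
def box(x0,x1,y0,y1,z0,z1): return P[(P[:,0]>x0)&(P[:,0]<x1)&(P[:,1]>y0)&(P[:,1]<y1)&(P[:,2]>z0)&(P[:,2]<z1)]
q=box(.6,.64,.255,.28,.035,.1); print('front L',len(q),np.median(q,0)); q=box(.6,.64,.14,.165,.035,.1); print('front R',len(q),np.median(q,0))
q=box(.59,.64,.15,.27,.12,.18); print('hood',len(q),np.median(q,0) if len(q) else 0)
for nm in('tail','grip','mouth'):
  for r in manip.spot_point('wrist',nm): print(nm,r['p'],r['uv'])
E
```

```text
[0.47913074 0.20448185 0.02746975] [ 0.268  0.893  2.283  3.35   0.729 -1.559] [-5.00103954  0.21002045  3.49515188] [-0.02155403  0.47988504  0.07381609]
front L 2136 [0.6164376  0.26743637 0.05779069]
front R 2134 [0.62244785 0.15254082 0.05747647]
hood 0 0
tail 0.85 [319.2, 241.1]
grip 0.58 [320.2, 74.7]
```

View pics/w10.png

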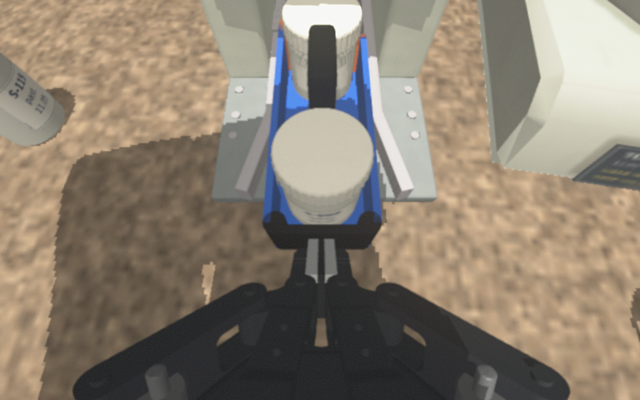

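Request:
arm_command:
  series: "0 0 0 0.0023 0 0.0019 0; 0 0 0 0.0046 0 0.0038 0; 0 0 0 0.0069 0 0.0058 0; 0 0 0 0.0092 0 0.0077 0; 0 0 0 0.0115 0 0.0096 0; 0 0 0 0.0138 0 0.0115 0; 0 0 0 0.0161 0 0.0134 0; 0 0 0 0.0184 0 0.0154 0; 0 0 0 0.0207 0 0.0173 0; 0 0 0 0.023 0 0.0192 0; 0 0 0 0.0253 0 0.0211 0; 0 0 0 0.0276 0 0.023 0; 0 0 0 0.0299 0 0.025 0; 0 0 0 0.0322 0 0.0269 0; 0 0 0 0.0345 0 0.0288 0; 0 0 0 0.0368 0 0.0307 0; 0 0 0 0.0391 0 0.0326 0; 0 0 0 0.0414 0 0.0346 0; 0 0 0 0.0437 0 0.0365 0; 0 0 0 0.046 0 0.0384 0"

```text
time_s: 20.62
position: [0.5358, 0.2071, 0.0266]
tcp_rot: [0.941, 0.024, 0.338, -0.009]
contact_force: [-11.4, -0.5, 6.6]
grip_width: 0.001
```

Request:
arm_command:
  series: "0 0 0 0.0019 0 0.0016 0; 0 0 0 0.0038 0 0.0032 0; 0 0 0 0.0058 0 0.0048 0; 0 0 0 0.0077 0 0.0064 0; 0 0 0 0.0096 0 0.008 0; 0 0 0 0.0115 0 0.0096 0; 0 0 0 0.0134 0 0.0112 0; 0 0 0 0.0154 0 0.0128 0; 0 0 0 0.0173 0 0.0144 0; 0 0 0 0.0192 0 0.016 0; 0 0 0 0.0211 0 0.0176 0; 0 0 0 0.023 0 0.0192 0; 0 0 0 0.025 0 0.0208 0; 0 0 0 0.0269 0 0.0224 0; 0 0 0 0.0288 0 0.024 0; 0 0 0 0.0307 0 0.0256 0; 0 0 0 0.0326 0 0.0272 0; 0 0 0 0.0346 0 0.0288 0; 0 0 0 0.0365 0 0.0304 0; 0 0 0 0.0384 0 0.032 0"

```text
time_s: 22.28
position: [0.5865, 0.2093, 0.0267]
tcp_rot: [0.941, 0.023, 0.338, -0.009]
contact_force: [-9.2, -2.8, 6.1]
grip_width: -0.003
```

```bash
python3 - <<'E'
from plan import *
s=manip.read_state(); print(s['position'],s['joint_pos'].round(3),s['contact_force'],s['moment'])
c=cam('wrist');im,dp=manip.grab_frame('wrist'); save('w11.png',im)
M0=R.from_quat(s['tcp_rot']).as_matrix(); print(M0.round(3))
E
```

```text
[0.58649211 0.20932379 0.02667766] [ 0.214  0.848  2.035  3.389  0.437 -1.669] [-9.24537388 -2.76991008  6.09956731] [-0.37747618  0.87527848 -0.26083382]
[[ 0.77   0.049  0.636]
 [ 0.038 -0.999  0.032]
 [ 0.637 -0.001 -0.771]]
```

View pics/w11.png

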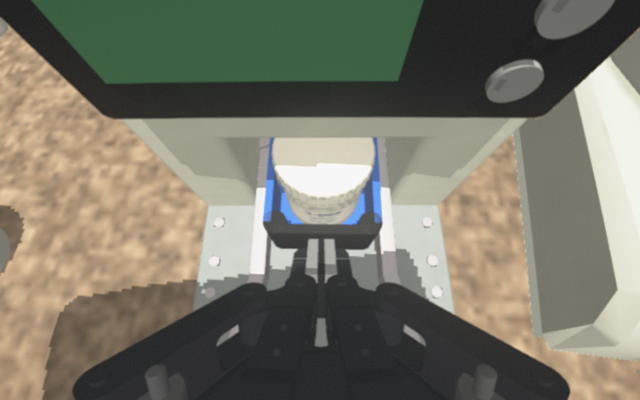

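Request:
arm_command:
  series: "0 0 0 0.0015 0 0.0013 0; 0 0 0 0.0031 0 0.0026 0; 0 0 0 0.0046 0 0.0038 0; 0 0 0 0.0062 0 0.0051 0; 0 0 0 0.0077 0 0.0064 0; 0 0 0 0.0092 0 0.0077 0; 0 0 0 0.0108 0 0.009 0; 0 0 0 0.0123 0 0.0102 0; 0 0 0 0.0131 0 0.0109 0; 0 0 0 0.0139 0 0.0115 0; 0 0 0 0.0139 0 0.0115 0"

```text
time_s: 23.25
position: [0.6071, 0.2106, 0.027]
tcp_rot: [0.94, 0.023, 0.34, -0.009]
contact_force: [-2.3, -0.9, -2.1]
grip_width: 0.003
```

```bash
python3 - <<'E'
from plan import *
s=manip.read_state(); print(s['position'],s['contact_force'],s['moment'])
c=cam('wrist');im,dp=manip.grab_frame('wrist'); save('w12.png',im)
E
```

```text
[0.60711345 0.21059725 0.02703386] [-2.3179642  -0.91735105 -2.14646332] [-0.25282611  0.85515497 -0.21016173]
```

View pics/w12.png

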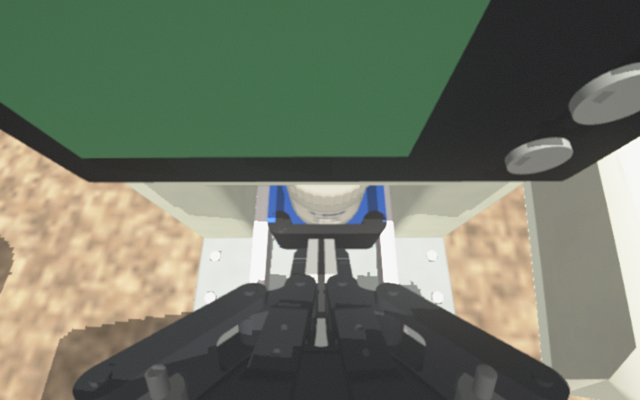

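Request:
arm_command:
  series: "0 0 0 0.0008 0 0.0006 0; 0 0 0 0.0015 0 0.0013 0; 0 0 0 0.0023 0 0.0019 0; 0 0 0 0.0031 0 0.0026 0; 0 0 0 0.0031 0 0.0026 0"

```text
time_s: 23.72
position: [0.611, 0.2112, 0.0272]
tcp_rot: [0.94, 0.024, 0.341, -0.009]
contact_force: [-4.0, -2.4, -2.5]
grip_width: 0.0
```

```bash
python3 - <<'E'
from plan import *
s=manip.read_state(); print(s['position'],s['contact_force'],s['moment'])
E
```

```text
[0.6110388  0.21119798 0.02722134] [-3.9668115  -2.36922273 -2.46742759] [-0.25315759  1.01932476 -0.17883839]
```

Request:
arm_command:
  series: "0 0 0 0.0008 0 0.0006 0; 0 0 0 0.0015 0 0.0013 0; 0 0 0 0.0023 0 0.0019 0; 0 0 0 0.0023 0 0.0019 0"

```text
time_s: 24.05
position: [0.6135, 0.2113, 0.0272]
tcp_rot: [0.94, 0.024, 0.34, -0.009]
contact_force: [-4.1, -2.2, -1.2]
grip_width: 0.002
```

```bash
python3 - <<'E'
from plan import *
s=manip.read_state(); print(s['position'],s['contact_force'],s['moment'])
im,dp=manip.grab_frame('wrist'); save('w13.png',im)
im,dp=manip.grab_frame('scene'); im=cv2.cvtColor(im,cv2.COLOR_RGB2BGR)[130:280,260:420]; cv2.imwrite('pics/scene13z.png',cv2.resize(im,None,fx=4,fy=4,interpolation=2))
E
```

```text
[0.61354655 0.21132274 0.02721386] [-4.13968443 -2.23938425 -1.20140772] [-0.31867696  1.08950926 -0.19380949]
```

View pics/w13.png

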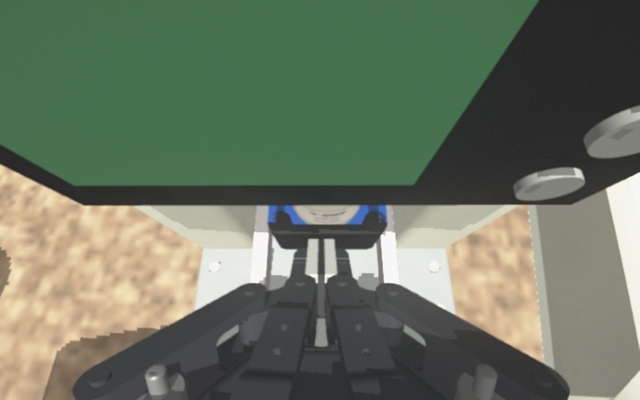

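View pics/scene13z.png

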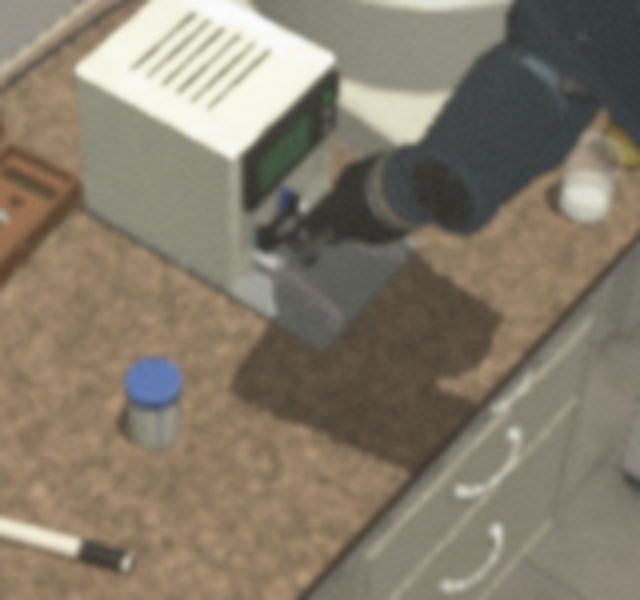

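```bash
cat > tailm.py <<'E'
from plan import *
c=cam('wrist'); im,dp=manip.grab_frame('wrist')
v,u=np.mgrid[0:400,0:640]; P=atd(c,np.c_[u.ravel(),v.ravel()],dp.ravel()); y=.05
A=np.array([.6195,.2105]); d=P[:,:2]-A; X=d@[np.cos(y),np.sin(y)]; Y=d@[-np.sin(y),np.cos(y)]; Z=P[:,2]
def m(n,k): 
    print(n,k.sum(),'x med',np.median(X[k]).round(4) if k.sum() else None,'pct',np.percentile(X[k],[5,25,75,95]).round(4) if k.sum() else None)
f=(abs(X)<.02)&(Z>.035)&(Z<.085)
m('front L',f&(Y>.043)&(Y<.07)); m('front R',f&(Y<-.043)&(Y>-.07))
t=(abs(X)<.025)&(Z>.016)&(Z<.042)
m('tail L',t&(Y>.015)&(Y<.027)); m('tail R',t&(Y<-.015)&(Y>-.027))
E
python3 tailm.py
```

```text
front L 2002 x med -0.0002 pct [-0.0005 -0.0003 -0.      0.0002]
front R 2033 x med 0.0001 pct [-0.0003 -0.0001  0.0002  0.0004]
tail L 388 x med 0.0008 pct [0.0003 0.0005 0.0187 0.0237]
tail R 412 x med 0.0007 pct [0.0003 0.0005 0.0174 0.0228]
```

Request:
arm_command:
  series: "0 0 0 0.0004 0 0.0003 0; 0 0 0 0.0008 0 0.0006 0; 0 0 0 0.0008 0 0.0006 0"

```text
time_s: 24.45
position: [0.6136, 0.2113, 0.0272]
tcp_rot: [0.94, 0.024, 0.34, -0.009]
contact_force: [-8.4, -3.0, 0.4]
grip_width: 0.004
```

```bash
python3 tailm.py; python3 - <<'E'
from h import *
s=manip.read_state(); print(s['position'],s['contact_force'],s['joint_pos'].round(3))
E
```

```text
front L 1996 x med -0.0001 pct [-0.0005 -0.0003 -0.      0.0002]
front R 2019 x med 0.0001 pct [-0.0002 -0.0001  0.0002  0.0004]
tail L 387 x med 0.0008 pct [0.0003 0.0005 0.019  0.0235]
tail R 409 x med 0.0007 pct [0.0003 0.0005 0.0177 0.023 ]
[0.61361316 0.21130778 0.02715329] [-6.57730789 -2.94131502  1.16708317] [ 0.205  0.848  1.972  3.409  0.379 -1.7  ]
```

Request:
arm_command:
  series: "0 0 0 -0.003 0 -0.0025 0; 0 0 0 -0.008 0 -0.0065 0; 0 0 0 -0.016 0 -0.013 0; 0 0 0 -0.028 0 -0.024 0; 0 0 0 -0.044 0 -0.037 0; 0 0 0 -0.06 0 -0.05 0; 0 0 0 -0.075 0 -0.064 0; 0 0 0 -0.075 0 -0.07 0; 0 0 0 -0.075 0 -0.09 0; 0 0 0 -0.075 0 -0.09 0; 0 0 0 -0.075 0 -0.09 0"

```text
time_s: 25.42
position: [0.5014, 0.2061, 0.0498]
tcp_rot: [0.939, 0.024, 0.343, -0.009]
contact_force: [-0.1, 0.0, 0.3]
grip_width: -0.002
```

```bash
sed -i "s/^c=cam.*/c=cam('wrist'); im,dp=manip.grab_frame('wrist'); save('w14.png',im)/" tailm.py; python3 tailm.py; python3 - <<'E'
from h import *
s=manip.read_state(); print(s['time_s'],s['position'],s['contact_force'],s['dq'].round(3))
for n in('scene','top'):
    im,dp=manip.grab_frame(n); save(n+'14.png',im)
c=cam('top')
im=cv2.imread('pics/scene14.png')[120:280,240:440]; cv2.imwrite('pics/scene14z.png',cv2.resize(im,None,fx=3.5,fy=3.5,interpolation=2))
E
```

```text
front L 2303 x med -0.0002 pct [-0.001  -0.0006  0.0002  0.0007]
front R 2325 x med 0.0 pct [-0.0008 -0.0003  0.0004  0.001 ]
tail L 381 x med 0.0007 pct [-0.0003  0.0002  0.0013  0.0225]
tail R 404 x med 0.0006 pct [-0.0004  0.0002  0.0011  0.0217]
25.4667 [0.50199327 0.20609798 0.04949545] [0.36107811 0.52579322 0.09760412] [-0.005  0.014 -0.015  0.001 -0.001  0.001]
```

View pics/w14.png

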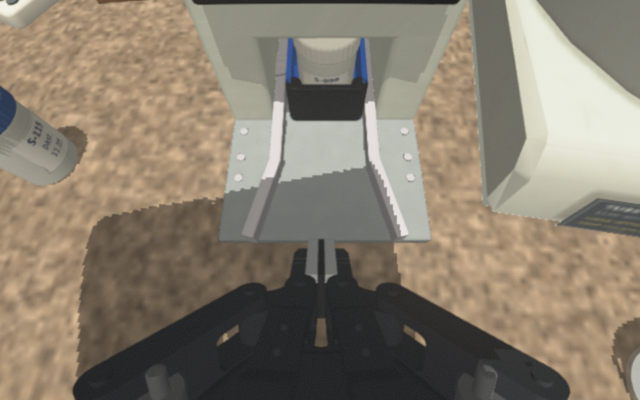

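View pics/scene14z.png

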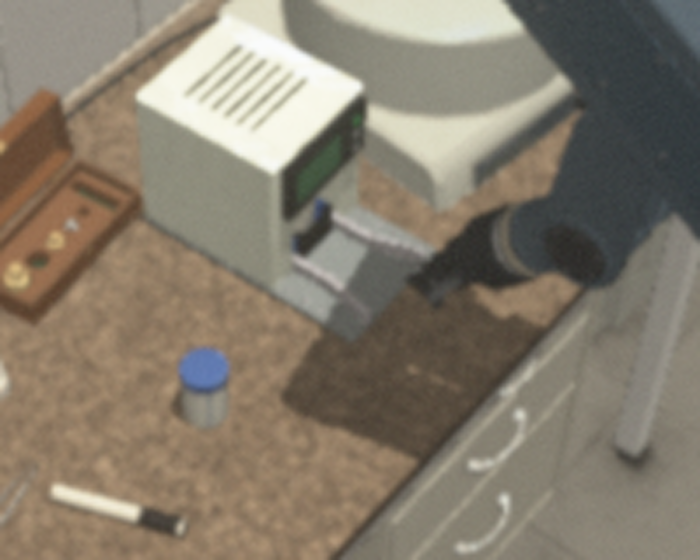

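View pics/top14.png

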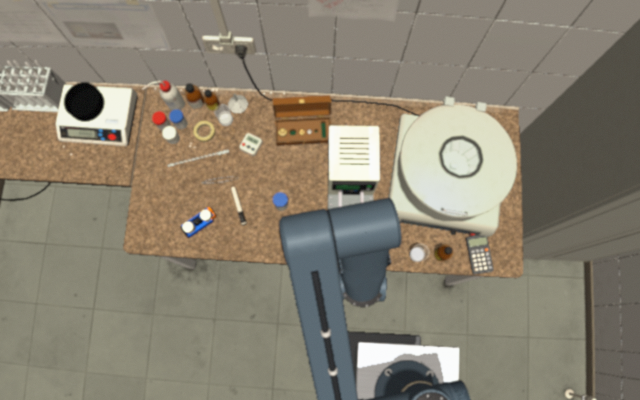

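The top view shows the jar at (280,200), the beaker at (418,254) and the bottle at (445,252), all where they started. The tray is under the hood and the hand is clear of it, so I'm handing in.

```bash
python3 -c "
from plant import manip
print(manip.close_job())"
```

```text
the job is handed in; nothing more can be done
None
```

I picked up the tray by its carrying plate, turned it end for end and set it between the rails with the orange, cut-corner end first. I then let go and pushed it home on its tail with closed fingers, leaning back about 40°. It was handed in at about 25.5 s of the 69 s allowed.

**Tray home:** After I backed off, the tail measured about 0.6 mm inside the front face on both sides, so it is flush and straight. That matches the back stop, which puts the tail 0.5 mm inside.

**Catch:** I had no reading from the catch itself. The push needed 9 to 11 N while the catch rubbed. It fell to 2 to 4 N over the last 10 mm or so, then rose at the stop with no further movement. That fits the catch having dropped into its notch.

**Surroundings:** The contact force was near 0 after I backed off, and the jar, bottle and beaker showed at their starting places in the last top view. The highest wrist force seen at the end of a move was about 13 N.

**One disagreement:** In the last few millimetres the vertical force changed sign by a few newtons, and I did not find out why. Nothing looked out of place in the pictures.

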